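Pack the carver's tool tray and lock its keeper board

TASK

Pack up the carver's tools: press every mallet, gouge and broad chisel that lies on the bench fully home into the recess of its own shape in the plywood tray. Then turn both steel wing fasteners in line with the slots of the keeper board, lower the board over them until it lies flat on both end blocks, and lock it by giving each wing a full quarter turn across its slot. Leave the other things on the bench where they are.

Things in the scene. Friction and masses are not known exactly. Their poses are not given: they have to be found in the camera images.
- mallet_mid (a point): wooden carver's mallet lying flat, T-shaped, 150 mm long and 30 mm high: pale handle 22 mm wide from x=-75 to +29 mm, dark head 64 mm wide from x=+29 to +75 mm (head end heavier, balance about x=+18 mm). About 0.2 kg. Its point lies at mid-length, half-way up (15 mm over the underside); x points along the tool to the working end, z up. Grip the handle near the point, across y. In its recess 15 mm of its height stands above the tray's face. May be absent.
- gouge_mid (a point): carving gouge lying flat, 170 mm long: brown handle 30 mm wide and 30 mm high from x=-85 to +10 mm, then a narrow steel blade 16 mm wide to x=+85 mm. About 0.2 kg. Its point lies at mid-length, half-way up (15 mm over the underside); x points along the tool to the working end, z up. Grip the handle near the point, across y. In its recess 15 mm of its height stands above the tray's face. May be absent.
- chisel_mid (a point): broad chisel lying flat, 150 mm long: brown handle 30 mm wide and 30 mm high from x=-75 to +15 mm, a short neck, then a flat steel blade 44 mm wide from x=+38 to +75 mm. About 0.2 kg. Its point lies at mid-length, half-way up (15 mm over the underside); x points along the tool to the working end, z up. Grip the handle near the point, across y. In its recess 15 mm of its height stands above the tray's face. May be absent.
- mallet_recess (a point): place of the mallet's point when it is fully home: middle recess of the tray (T-shaped). The x axis points as the tool's x must point, z up; 15 mm above the recess floor, which lies 15 mm below the tray's face. All recesses have 2.5 mm play at each side and 3 mm at each end
- gouge_recess (a point): the same for the gouge: the recess with the narrow blade channel, 72 mm to the tray's +y side of the middle one
- chisel_recess (a point): the same for the broad chisel: the recess with the wide blade end, 72 mm to the tray's -y side of the middle one
- tray: fixed plywood tool tray, 200 mm (x) by 312 mm (y); origin at the centre of its underside on the bench, z up; face at z=19 mm. At each end (y=+-124 mm) a brown block 64 x 56 mm rises to z=37 mm and carries a steel wing fastener. Tools when home reach z=34 mm, under the keeper board
- keeper_board (a point): loose keeper board, 64 mm (x) by 312 mm (y), 12 mm thick; the point is at the centre of the board, half-way through its thickness, z up. Through slots 19 mm (x) by 46 mm (y) at y=+-124 mm. On top, along y, a dark grip batten 16 mm wide, 100 mm long, from 6 to 40 mm above the point. The same either way round. 0.28 kg. At first it lies flat on the bench
- keeper_seat (a point): place of the keeper board's point when it lies flat on both blocks of the tray, its y along this y (either way round)
- wing_left_grip (a point): centre of the wing of the fastener at the tray's +y end: an upright steel bar 10 mm wide, 36 mm long and 26 mm high (13 mm up and down from the point), its length along this y axis, turning on a vertical shaft 12 mm thick through the point. The wing's underside stands 14 mm over the block, 2 mm over the seated board's top. The board passes over it only when the wing is within about 12 degrees of the slot's direction
- wing_right_grip (a point): the same for the fastener at the tray's -y end
- wing_left (a joint): turn of that wing: 0 (a stop) = along the tray's y, lined up with the board's slot; grows counter-clockwise seen from above, to 1.57 rad (a stop) = across the slot, locked. Stays where it is left; friction about 0.04 N m. At the start it stands between 0.5 and 1.4
- wing_right (a joint): the same for the right wing
- bamboo_ring: short piece of bamboo, 32 mm across, 30 mm high, standing on the bench; bystander, to be left alone. Origin at the centre of its underside
- bamboo_cup: closed bamboo cup, 60 mm across, 85 mm high, beyond the tray; bystander, to be left alone. Origin at the centre of its underside
- blank: round pale root blank, about 80 mm across, 75 mm high, at the left; bystander, to be left alone. Origin at the centre of its underside
There are look-alikes about, which are no part of the job. What is meant by the part that bears mallet_mid is not orange, and is the smaller of those in its own colour.

How it is judged:
By the outcome, as a careful person would: the job done as asked, in the order asked, and still so for the second after the job is handed in, with the robot touching nothing.
Of mallet, gouge, chisel only 2 to 3 are there at a start; the rules pass over those that are not, and their reading is None.
At some moment in a run one of mallet, gouge, chisel, keeper may be knocked a few centimetres aside while the robot is not near it.
Once in a run the grip may slacken for a moment while it holds something.
It also fails if it takes over 210 s, if anything falls off the work surface, if the arm or the gripper's body presses on something with over 40 N, if the wrist force passes 120 N, or if a joint passes its speed limit or range.

ROBOT

A 6-joint arm with a two-finger parallel gripper is mounted at the origin on the work surface. World frame = base frame: x ahead of the robot, y to its left, z up, the work surface at z = 0. Lengths are in mm, angles in rad, forces in N, time in s.
With the tool pointing down it reaches from about 200 to 875 mm from the base axis. Payload 3.4 kg.
Tool frame: the origin (TCP) lies midway between the tips of the shut fingers; the grasp point (between the pads) lies 19 mm behind it; z points along the fingers, y is the direction in which the jaws open and shut (so a half turn about z gives the same grasp; the last joint's range is limited). The gripper opens to 94 mm and grips with 3 to 60 N. Pads are 16 mm wide; open, the fingers measure 119 mm over their backs; the gripper's body (75 mm by 177 mm) begins 78 mm behind the grasp point.
Start: joints at [1.011, 0.276, 1.505, -0, 1.361, -0.121], TCP at [244.314, 520.556, 181.493] pointing down, gripper open.
Joint ranges: [-2.89, 2.89], [-0.75, 2.08], [0.22, 2.7], [-1.18, 4.32], [0.11, 2.71], [-2.7, 2.7]. Speed limits (rad/s): [2.57, 2.57, 3.14, 3.14, 3.14, 3.14].

INTERFACE

Orientations are given as a unit quaternion [x, y, z, w].
In Python, from plant import * gives the robot as it stands. The module is installed in compiled form; this text tells all that it offers.
- The arm moves only by the shell command python3 -m handwheel 'ROWS' [FORCE]. ROWS is JSON, a list of rows, each an object with "claw": the gripper's target within -1 to 1 (shut at 1, half-way at 0, fully open at -1); "dp": the shift along the tool's x, y, z in mm, a list of three; "twist": the turn, a rotation vector about the tool's x, y, z in rad, a list of three. In form: [{"claw": claw, "dp": [x, y, z], "twist": [wx, wy, wz]}, ...]. A call has 1 to 8 rows; each row is the pose to reach, as a shift and turn from the pose commanded when the call began, along the tool's axes at that moment; what a row does not reach only later rows make up. A row lasts 1/10 s, in which the tool goes at most 50 mm and 8.59 degrees, less where a joint would pass 70% of its speed; a pose out of reach is approached as far as the arm can. A call with a gripper value outside its range is refused whole. The fingers move at their own pace and stop on an object; FORCE is the grip in N (left out, the last holds). Time passes only in rows, so rows that repeat a pose let the fingers close. It gives the time, the measured TCP pose, the force and the opening at its end, in the units of the state.
- get_obs(): the state, without advancing time (a new reading comes with each control period).
- get_image(name): name is "scene" or "side" or "wrist"; returns a dict with "img" (384x512x3 uint8, blue, green, red), "fovy" (degrees; the focal length in pixels is half the picture's height over the tangent of half this angle, whatever the lens; pixels are square), "cx", "cy" (the principal point, pixels), "k1" (the pictures are not rectified: a ray, as slopes to the right and down, at radius r is drawn at 1 + k1 r^2 times it, then the intrinsics apply), "extrinsics" (4x4, takes a point from world to camera coordinates). Camera axes: x right, y up, looking along -z (the intrinsics and any distortion apply to the point x, -y, -z); pixel columns grow to the right and rows downward; lengths in mm; the calibration is good to about 2 mm. A picture is of the moment at which its call begins. There is no depth.
- hand_in(): hands the job in, once; it reports no verdict.
The state is a dict: "t": time; "qpos": joint angles; "dq": joint speeds; "joint_torque": joint torques, N m; "tool_pos": TCP position; "tcp_rot": TCP orientation; "contact_force": force on the tool from outside, world axes, zero at the start; "moment": the same for the moment, N m; "width": opening from 0.0 (shut) to 1.0 (fully open).
Only numpy, scipy, OpenCV 4.12 (cv2) and the standard library are available. Lean on these libraries where they do the work, as an engineer would, in place of code of your own. Each camera call takes 0.05 s, during which the arm holds its last target.

## Working session

There is one attempt and no reset: what is moved stays moved. The work goes in short steps, Python scripts to look and compute and a shell command to move; the robot and the scene stay as the last step left them, time stands still between calls to the robot, and variables do not carry over. Pictures are saved under pics/ and viewed, and the job is handed in when it is done.

```bash
ls; mkdir -p pics; python3 - <<'E'
from plant import *
import cv2
o=get_obs(); print(o)
for n in ["scene","side","wrist"]:
    d=get_image(n); cv2.imwrite(f"pics/a_{n}.png",d["img"]); print(n,d["fovy"],d["cx"],d["cy"],d["k1"],d["extrinsics"])
E
```

```text
pics
{'t': 0.0, 'qpos': array([ 1.01097564e+00,  2.76573427e-01,  1.50610093e+00, -7.02245997e-06,
        1.36072670e+00, -1.20977948e-01]), 'dq': array([-0.00091746, -0.00056683,  0.00174044, -0.00051106, -0.0018599 ,
       -0.00142629]), 'joint_torque': array([-1.39280819e-03, -4.04595494e+01, -2.37228924e+01,  7.02517130e-02,
        3.46661895e-02, -1.43581224e-04]), 'tool_pos': array([243.98062177, 519.9932231 , 180.62994044]), 'tcp_rot': array([ 2.17664095e-01,  9.76023321e-01, -8.53463238e-04, -2.98642551e-04]), 'contact_force': array([-0.68881319, -1.03224132, -0.004224  ]), 'moment': array([ 0.03389212, -0.02947929, -0.02208394]), 'width': 1.0003032908643053}
scene 56.99481462586231 254.91404015987922 188.79703928575 -0.045578398456231024 [[ 2.71045103e-01  9.62496580e-01  1.16140145e-02 -1.99437702e+02]
 [-6.26572919e-01  1.67261789e-01  7.61202911e-01  2.35751922e+02]
 [ 7.30712617e-01 -2.13597349e-01  6.48409781e-01 -1.44452046e+03]
 [ 0.00000000e+00  0.00000000e+00  0.00000000e+00  1.00000000e+00]]
side 57.01082634964894 258.374539507543 189.2665404416122 -0.1074676163256937 [[ 9.76633824e-01 -2.13857191e-01  2.12479364e-02 -4.65769358e+02]
 [ 1.14730507e-01  6.02426037e-01  7.89885929e-01 -1.58989647e+02]
 [-1.81723096e-01 -7.68991529e-01  6.12885589e-01 -1.01651392e+03]
 [ 0.00000000e+00  0.00000000e+00  0.00000000e+00  1.00000000e+00]]
wrist 59.352389442194735 250.69579609050137 193.13769215974182 -0.01710513398216957 [[ 4.23845677e-01  9.05732847e-01 -1.68880353e-03 -5.74615238e+02]
 [-8.79789276e-01  4.11260636e-01 -2.38402012e-01  2.56999502e+01]
 [-2.15233995e-01  1.02531453e-01  9.71165088e-01 -3.91676952e+02]
 [ 0.00000000e+00  0.00000000e+00  0.00000000e+00  1.00000000e+00]]
```

View pics/a_scene.png

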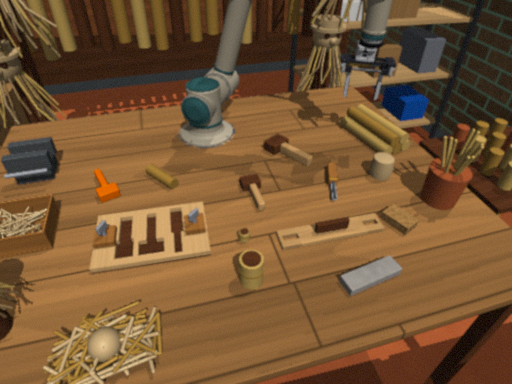

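View pics/a_side.png

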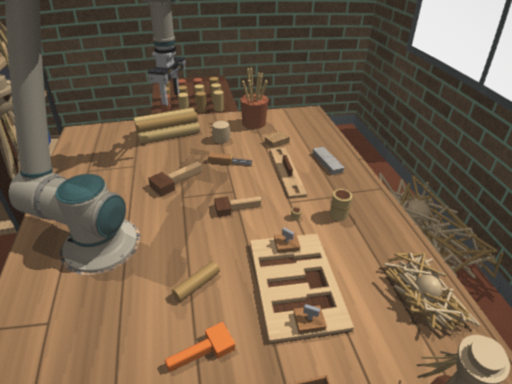

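View pics/a_wrist.png

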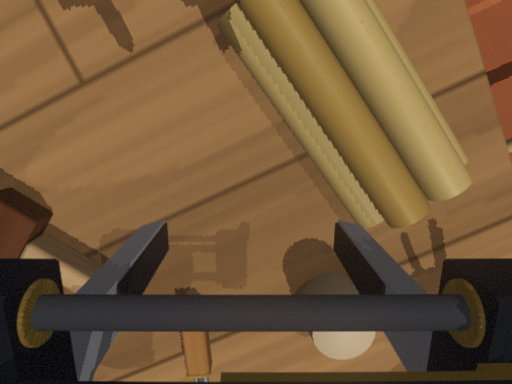

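```bash
cat > h.py <<'E'
from plant import *
import cv2, numpy as np
from scipy.spatial.transform import Rotation as R
def cam(d):
    f=d["img"].shape[0]/2/np.tan(np.radians(d["fovy"]/2))
    return f,d["cx"],d["cy"],d["k1"],np.array(d["extrinsics"])
def proj(d,P):
    f,cx,cy,k,E=cam(d); P=np.atleast_2d(P); c=P@E[:3,:3].T+E[:3,3]
    s=np.stack([c[:,0],-c[:,1]],1)/(-c[:,2:3]); r2=(s**2).sum(1,keepdims=True)
    return s*(1+k*r2)*f+[cx,cy]
def ray(d,uv):
    f,cx,cy,k,E=cam(d); p=(np.atleast_2d(uv)-[cx,cy])/f; s=p.copy()
    for _ in range(20): s=p/(1+k*(s**2).sum(1,keepdims=True))
    c=np.stack([s[:,0],-s[:,1],-np.ones(len(s))],1)
    D=c@E[:3,:3]; o=-E[:3,:3].T@E[:3,3]; return o,D
def onz(d,uv,z):
    o,D=ray(d,uv); t=(z-o[2])/D[:,2]; return (o+D*t[:,None])[:,:2]
def tri(d1,u1,d2,u2):
    o1,D1=ray(d1,u1);o2,D2=ray(d2,u2);D1=D1[0];D2=D2[0]
    A=np.stack([D1,-D2],1); t=np.linalg.lstsq(A,o2-o1,rcond=None)[0]
    a=o1+D1*t[0];b=o2+D2*t[1]; return (a+b)/2,np.linalg.norm(a-b)
def crop(im,x0,y0,x1,y1,s,fn):
    cv2.imwrite(fn,cv2.resize(im[y0:y1,x0:x1],None,fx=s,fy=s,interpolation=cv2.INTER_CUBIC))
E
python3 - <<'E'
from h import *
d=cv2.imread("pics/a_scene.png");s=cv2.imread("pics/a_side.png")
crop(d,80,130,280,280,4,"pics/b1.png")
crop(d,230,120,430,270,4,"pics/b2.png")
crop(s,200,140,360,340,3,"pics/b3.png")
E
```

```text
(no output)
```

View pics/b1.png

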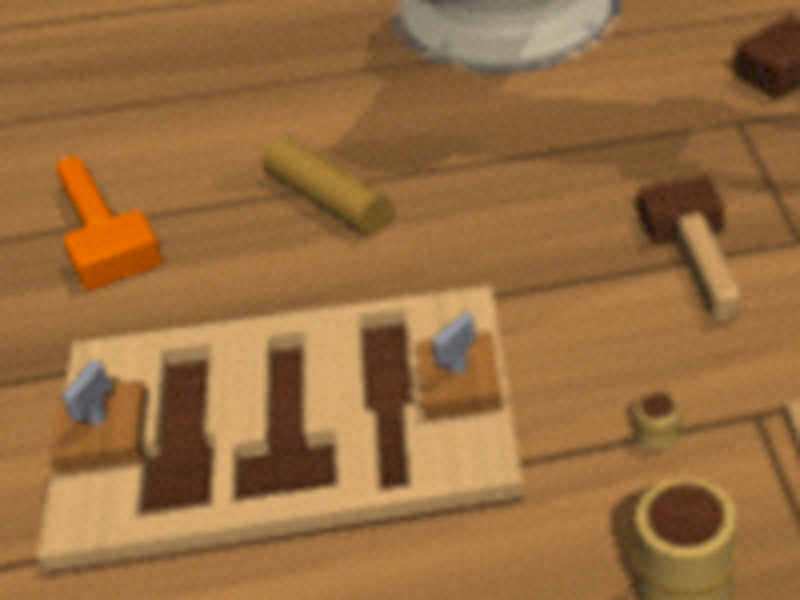

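View pics/b2.png

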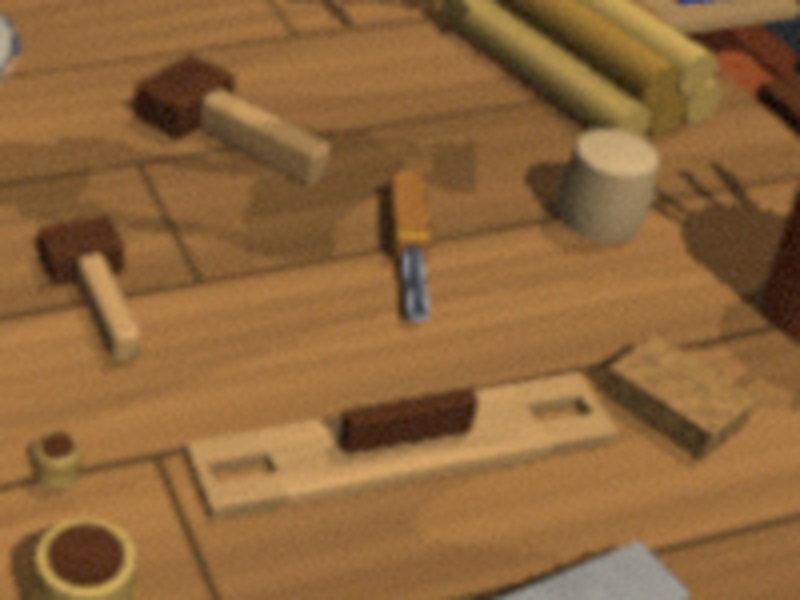

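View pics/b3.png

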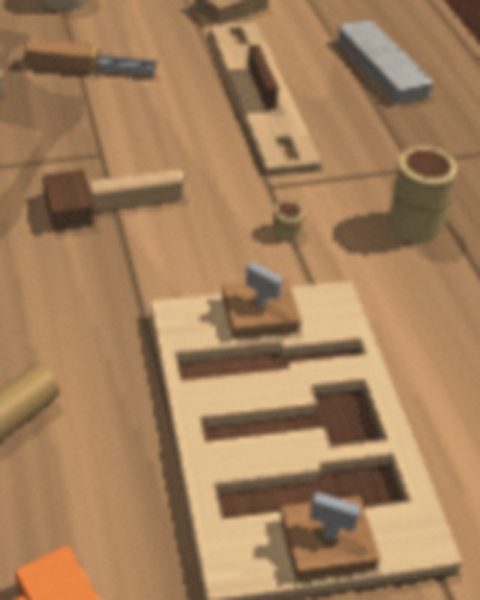

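```bash
python3 - <<'E'
from h import *
d=get_image("scene"); s=get_image("side")
np.set_printoptions(precision=1,suppress=True)
b1=lambda x,y:(80+x/4,130+y/4); b2=lambda x,y:(230+x/4,120+y/4); b3=lambda x,y:(200+x/3,140+y/3)
print("tray scene",onz(d,[b1(74,341),b1(492,287),b1(520,487),b1(42,553)],19).tolist())
print("tray side",onz(s,[b3(152,300),b3(352,283),b3(460,560),b3(210,597)],19).tolist())
print("mallet scene hd end, tail", onz(d,[b2(40,228),b2(115,220),b2(113,352),b2(135,345)],30))
print("mallet side", onz(s,[b3(45,178),b3(80,172),b3(93,213),b3(182,172),b3(184,186)],30))
print("gouge scene", onz(d,[b2(395,172),b2(423,172),b2(398,240),b2(430,238),b2(405,320),b2(428,318)],30))
print("gouge side", onz(s,[b3(28,40),b3(26,65),b3(97,50),b3(96,72),b3(155,68)],30))
print("board scene top z12", onz(d,[b2(190,445),b2(585,373),b2(620,432),b2(212,512)],12))
print("board side", onz(s,[b3(210,27),b3(240,22),b3(320,162),b3(268,167)],12))
print("ring", onz(d,[b1(658,403)],30), onz(s,[b3(289,212)],30))
E
```

```text
tray scene [[419.5926647010224, -394.22278629867037], [440.8475244424799, -83.9048504742323], [641.4448339583779, -98.28752742415085], [616.4337493246086, -404.5349162975168]]
tray side [[434.76334186195095, -86.65963090529101], [632.5755029200265, -102.75969385175006], [613.3178844440513, -408.64393172379357], [416.2820860747256, -396.6935162027862]]
mallet scene hd end, tail [[364.5  52.9]
 [370.2 115.9]
 [523.   69.9]
 [520.   88. ]]
mallet side [[355.1 102.9]
 [393.7 106. ]
 [397.1  36.7]
 [502.6  85.1]
 [499.5  61.5]]
gouge scene [[367.8 371.9]
 [374.1 395.9]
 [455.6 334. ]
 [460.  360.9]
 [547.3 297.4]
 [549.8 315.7]]
gouge side [[366.7 385.1]
 [358.1 327.2]
 [450.2 345.1]
 [441.1 295.6]
 [514.4 291. ]]
board scene top z12 [[612.  101.9]
 [621.  416.5]
 [682.7 409.3]
 [674.7  96.8]]
board side [[612.9 402.2]
 [656.4 407.6]
 [665.9  94.6]
 [605.   97.1]]
ring [[601.6   7.2]] [[597.9  -0.6]]
```

```bash
cat >> h.py <<'E'
def tool():
    o=get_obs(); return np.array(o["tool_pos"]),R.from_quat(o["tcp_rot"])
def plan(target,yaw_y=None,rot=None):
    """target TCP world; yaw_y = world angle (deg) of jaw axis; prints dp, twist in tool axes (exact, from measured pose)"""
    p,Rt=tool()
    if rot is None:
        M=Rt.as_matrix(); cur=np.degrees(np.arctan2(M[1,1],M[0,1]))
        if yaw_y is None: yaw_y=cur
        delta=(yaw_y-cur+90)%180-90
        y=np.array([np.cos(np.radians(cur+delta)),np.sin(np.radians(cur+delta)),0]); z=np.array([0,0,-1.]); x=np.cross(y,z)
        rot=R.from_matrix(np.stack([x,y,z],1))
    dp=Rt.inv().apply(np.array(target)-p); tw=(Rt.inv()*rot).as_rotvec()
    print("dp",dp.round(1).tolist(),"twist",tw.round(3).tolist(),"q6",get_obs()["qpos"][5].round(2)); return dp,tw
E
python3 - <<'E'
from h import *
np.set_printoptions(precision=3,suppress=True)
d=get_image("wrist");E=d["extrinsics"]; p,Rt=tool()
print("tool axes",Rt.as_matrix()); o=-E[:3,:3].T@E[:3,3]
print("cam in tool",Rt.inv().apply(o-p)); print("R",(Rt.inv().as_matrix()@E[:3,:3].T))
E
```

```text
tool axes [[-0.905  0.425 -0.   ]
 [ 0.425  0.905 -0.001]
 [ 0.    -0.001 -1.   ]]
cam in tool [  69.059    0.374 -204.712]
R [[ 0.001  0.971  0.239]
 [ 1.    -0.001  0.   ]
 [ 0.     0.239 -0.971]]
```

```bash
python3 - <<'E'
from h import *
plan([553,305,180],66.4)
E
```

```text
dp [-371.0, -63.8, 1.2] twist [-0.001, -0.0, -0.027] q6 -0.12
```

```bash
python3 -m handwheel '[{"claw":-1,"dp":[-371,-64,0],"twist":[0,0,-0.027]},{"claw":-1,"dp":[-371,-64,0],"twist":[0,0,-0.027]},{"claw":-1,"dp":[-371,-64,0],"twist":[0,0,-0.027]},{"claw":-1,"dp":[-371,-64,0],"twist":[0,0,-0.027]},{"claw":-1,"dp":[-371,-64,0],"twist":[0,0,-0.027]},{"claw":-1,"dp":[-371,-64,0],"twist":[0,0,-0.027]},{"claw":-1,"dp":[-371,-64,0],"twist":[0,0,-0.027]},{"claw":-1,"dp":[-371,-64,0],"twist":[0,0,-0.027]}]'
python3 -m handwheel '[{"claw":-1,"dp":[0,0,0],"twist":[0,0,0]},{"claw":-1,"dp":[0,0,0],"twist":[0,0,0]},{"claw":-1,"dp":[0,0,0],"twist":[0,0,0]}]'
python3 - <<'E'
from h import *
w=get_image("wrist"); cv2.imwrite("pics/c1.png",w["img"]); print(tool()[0], get_obs()["t"])
E
```

```text
t: 1.1
tool_pos: [556.3, 302.2, 181.1]
tcp_rot: [0.206, 0.979, -0.0, 0.001]
contact_force: [-1.1, 0.6, -0.5]
width: 0.998
t: 1.4
tool_pos: [551.6, 305.8, 181.4]
tcp_rot: [0.204, 0.979, 0.0, -0.001]
contact_force: [-0.6, -0.5, 0.2]
width: 1.0
[551.57316126 306.04430961 181.62819731] 1.45
```

View pics/c1.png

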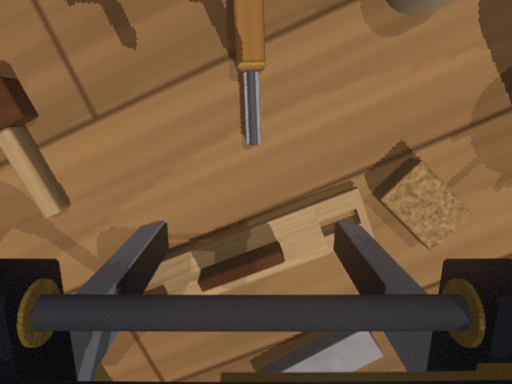

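```bash
python3 - <<'E'
from h import *
np.set_printoptions(precision=1,suppress=True)
w=get_image("wrist")
print("handle corners/edges z30",onz(w,[(236.5,66),(265,66),(233,0),(263,0)],30))
print("tip z",[onz(w,[(247,144),(259,144)],z).tolist() for z in (15,23)])
d=get_image("scene"); crop(d["img"],300,140,380,220,8,"pics/c2.png")
s=get_image("side");crop(s["img"],190,130,270,190,8,"pics/c3.png")
E
```

```text
handle corners/edges z30 [[443.  338.2]
 [454.3 364.3]
 [386.8 359.5]
 [398.2 385.9]]
tip z [[[519.5351622920148, 316.02633852211983], [524.7679332685124, 328.0973718130678]], [[518.868034330461, 316.41001613648854], [523.9881167695041, 328.2210978466716]]]
```

View pics/c2.png

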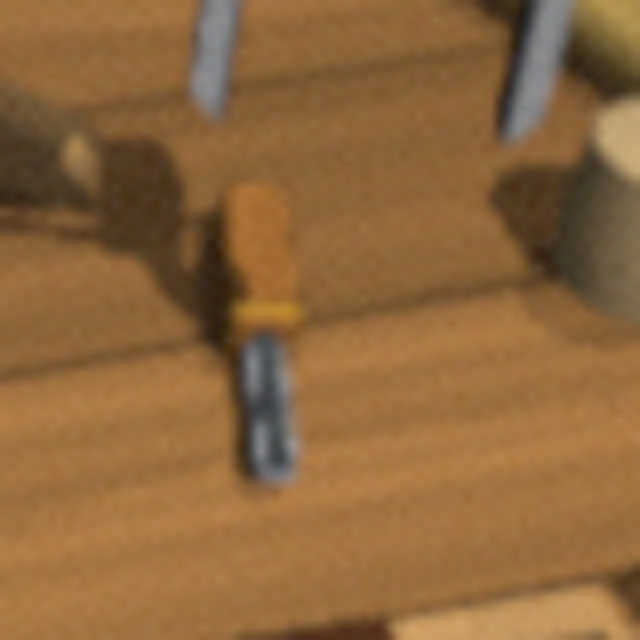

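View pics/c3.png

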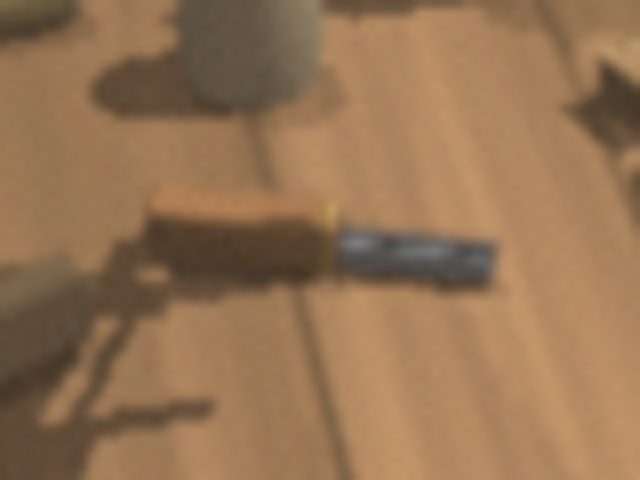

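```bash
python3 - <<'E'
from h import *
plan([396.4,371.6,100],68.5)
E
```

```text
dp [168.8, -1.9, 81.8] twist [0.0, 0.0, -0.035] q6 -0.76
```

```bash
python3 -m handwheel '[{"claw":-0.6,"dp":[168,-2,80],"twist":[0,0,-0.035]},{"claw":-0.6,"dp":[168,-2,80],"twist":[0,0,-0.035]},{"claw":-0.6,"dp":[168,-2,80],"twist":[0,0,-0.035]},{"claw":-0.6,"dp":[168,-2,80],"twist":[0,0,-0.035]},{"claw":-0.6,"dp":[168,-2,80],"twist":[0,0,-0.035]},{"claw":-0.6,"dp":[168,-2,80],"twist":[0,0,-0.035]}]' 
python3 -m handwheel '[{"claw":-0.6,"dp":[0,0,0],"twist":[0,0,0]}]'
python3 - <<'E'
from h import *
plan([396.4,371.6,17.5],68.5)
w=get_image("wrist"); cv2.imwrite("pics/d1.png",w["img"])
E
```

```text
t: 2.2
tool_pos: [397.7, 371.1, 101.9]
tcp_rot: [0.186, 0.983, 0.0, 0.0]
contact_force: [-0.6, -0.2, -0.3]
width: 0.802
t: 2.3
tool_pos: [399.7, 371.0, 102.5]
tcp_rot: [0.187, 0.982, 0.001, 0.001]
contact_force: [-0.4, 0.2, 0.0]
width: 0.799
dp [3.5, -0.8, 85.0] twist [0.002, 0.002, -0.001] q6 -0.57
```

View pics/d1.png

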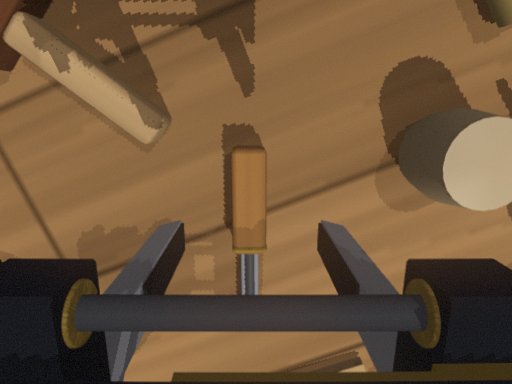

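```bash
python3 - <<'E'
from h import *
np.set_printoptions(precision=1,suppress=True)
w=get_image("wrist")
a=onz(w,[(232.5,149),(266,149),(232.5,250),(265.5,250)],30);print(a)
e=(a[0]+a[1])/2;j=(a[2]+a[3])/2;v=(j-e);L=np.linalg.norm(v);print(L,np.degrees(np.arctan2(v[1],v[0])),np.linalg.norm(a[0]-a[1]), j-10*v/L, e+85*v/L)
E
```

```text
[[359.3 371.5]
 [369.4 397.1]
 [441.8 337.7]
 [452.5 364.8]]
89.15868003852358 -21.75671837488201 27.502362319162287 [437.9 355. ] [443.3 352.8]
```

```bash
python3 -m handwheel '[{"claw":-0.3,"dp":[3,-1,50],"twist":[0,0,0]},{"claw":-0.3,"dp":[3,-1,85],"twist":[0,0,0]},{"claw":-0.3,"dp":[3,-1,85],"twist":[0,0,0]},{"claw":0.9,"dp":[3,-1,85],"twist":[0,0,0]},{"claw":0.9,"dp":[3,-1,85],"twist":[0,0,0]},{"claw":0.9,"dp":[3,-1,85],"twist":[0,0,0]},{"claw":0.9,"dp":[3,-1,85],"twist":[0,0,0]},{"claw":0.9,"dp":[3,-1,85],"twist":[0,0,0]}]' 50
python3 -m handwheel '[{"claw":0.9,"dp":[0,0,0],"twist":[0,0,0]},{"claw":0.9,"dp":[0,0,0],"twist":[0,0,0]}]'
python3 - <<'E'
from h import *
w=get_image("wrist"); cv2.imwrite("pics/d2.png",w["img"])
E
```

```text
t: 3.2
tool_pos: [395.6, 371.0, 17.5]
tcp_rot: [0.187, 0.982, 0.001, 0.001]
contact_force: [-0.6, -0.9, -0.3]
width: 0.257
t: 3.4
tool_pos: [395.1, 370.7, 16.7]
tcp_rot: [0.187, 0.982, 0.0, 0.0]
contact_force: [0.7, -0.3, -0.1]
width: 0.093
```

View pics/d2.png

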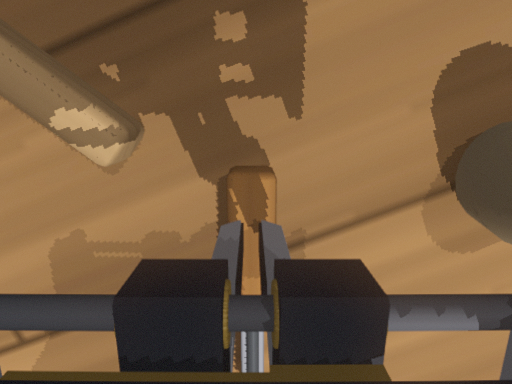

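```bash
python3 - <<'E'
from h import *
print(get_obs()["width"],get_obs()["contact_force"])
for n in ("scene","side"):
    d=get_image(n); p=tool()[0]; u=proj(d,p)[0].astype(int); print(u)
    crop(d["img"],u[0]-50,u[1]-50,u[0]+50,u[1]+50,6,f"pics/e_{n}.png")
w=get_image("wrist");print("fingers at TCP proj",proj(w,p))
E
```

```text
0.06671884702818627 [-0.29658241 -0.44924133 -0.62384378]
[331 170]
[217 157]
fingers at TCP proj [[249.97622213 221.53835574]]
```

View pics/e_scene.png

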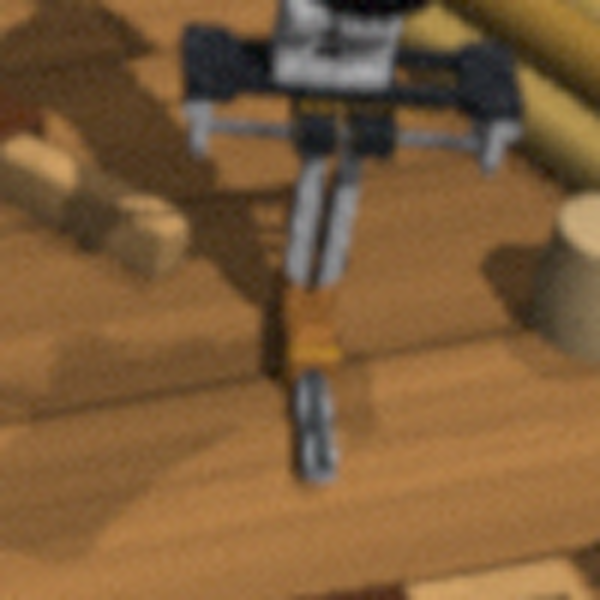

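View pics/e_side.png

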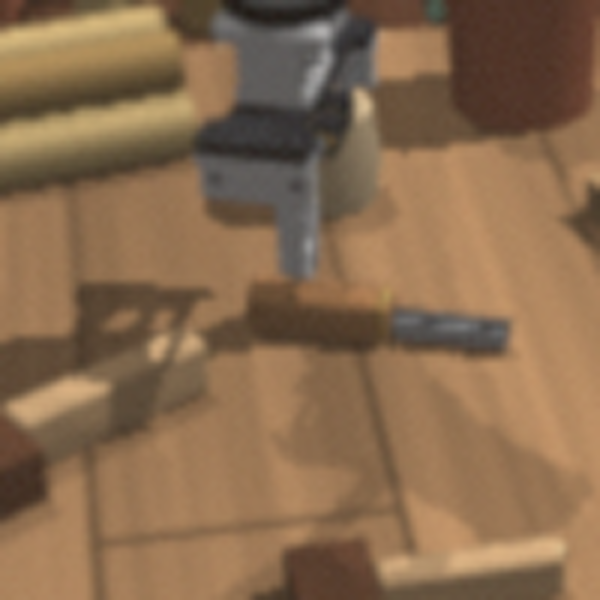

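```bash
python3 - <<'E'
from h import *
np.set_printoptions(precision=1,suppress=True)
d=get_image("scene");s=get_image("side");p=tool()[0];print(p)
print(proj(d,p),proj(s,p))
print(tri(d,(334,167),s,(216.7,153.2)))
print(proj(d,p+[0,0,15]),proj(s,p+[0,0,15]))
E
python3 -m handwheel '[{"claw":0.9,"dp":[0,0,5],"twist":[0,0,0]},{"claw":0.9,"dp":[0,0,5],"twist":[0,0,0]},{"claw":0.9,"dp":[0,0,5],"twist":[0,0,0]}]'
```

```text
[395.  370.6  16.4]
[[331.2 170.7]] [[217.3 157.6]]
(array([394.7, 379.3,  30.8]), np.float64(0.2905978373207237))
[[331.8 167.3]] [[217.1 154.3]]
t: 4.0
tool_pos: [394.8, 370.4, 11.2]
tcp_rot: [0.187, 0.982, -0.0, -0.0]
contact_force: [-0.3, -0.8, -1.5]
width: 0.048
```

```bash
python3 - <<'E'
from h import *
ims=[]
for n in ("scene","side"):
    d=get_image(n); p=tool()[0]; u=proj(d,p)[0].astype(int); print(u)
    c=cv2.resize(d["img"][u[1]-40:u[1]+40,u[0]-30:u[0]+30],None,fx=6,fy=6,interpolation=cv2.INTER_CUBIC); ims.append(c)
cv2.imwrite("pics/f1.png",np.hstack(ims))
w=get_image("wrist");crop(w["img"],150,150,350,384,2.5,"pics/f2.png"); print(get_obs()["width"],get_obs()["contact_force"],tool()[0])
E
```

```text
[330 171]
[217 158]
0.049294395938094565 [0.74581124 0.11691033 0.15959407] [395.09830293 370.61150078  11.46920669]
```

View pics/f1.png

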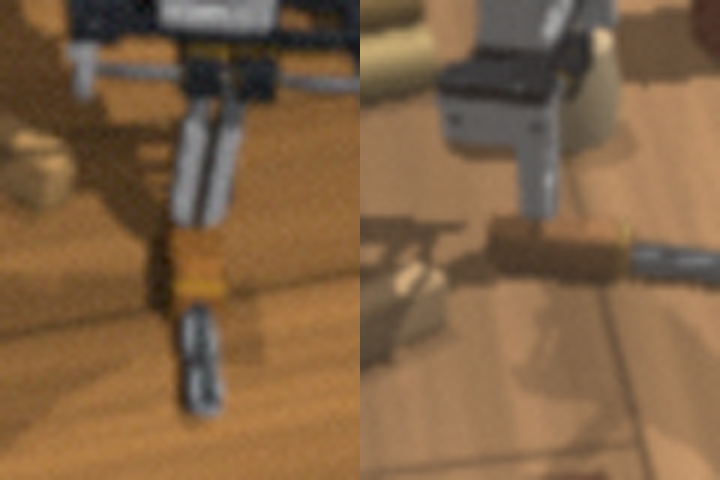

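View pics/f2.png

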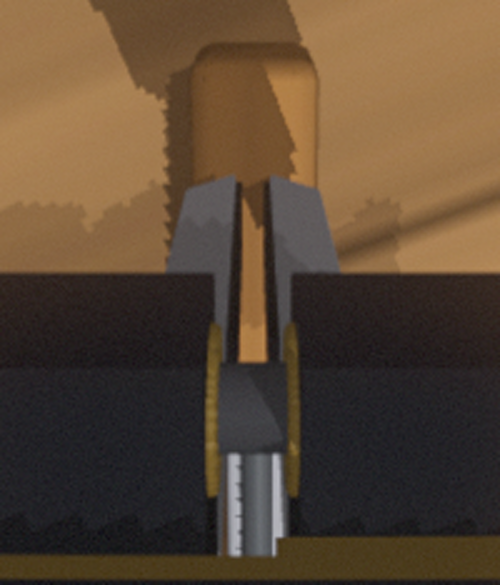

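```bash
python3 -m handwheel '[{"claw":0.9,"dp":[0,0,3],"twist":[0,0,0]},{"claw":0.9,"dp":[0,0,3],"twist":[0,0,0]}]'
python3 - <<'E'
from h import *
np.set_printoptions(precision=1,suppress=True)
d=get_image("scene");s=get_image("side");p=tool()[0];print(p)
print(tri(d,(333.4,167.6),s,(216.7,153.8)))
o=get_obs();print(o["qpos"],o["contact_force"])
E
```

```text
t: 4.35
tool_pos: [394.9, 370.4, 8.2]
tcp_rot: [0.187, 0.982, -0.0, -0.0]
contact_force: [-0.8, -0.2, -0.7]
width: 0.053
[395.  370.5   8.4]
(array([394.5, 377.6,  28.8]), np.float64(0.945241685469894))
[ 0.6  0.4  1.8  0.   0.9 -0.6] [-0.6 -0.1  0.3]
```

```bash
python3 -m handwheel '[{"claw":0.9,"dp":[0,0,3],"twist":[0,0,0]},{"claw":0.9,"dp":[0,0,3],"twist":[0,0,0]}]'
python3 - <<'E'
from h import *
ims=[]
for n in ("scene","side"):
    d=get_image(n); p=tool()[0]; u=proj(d,p)[0].astype(int); print(u)
    c=cv2.resize(d["img"][u[1]-40:u[1]+40,u[0]-30:u[0]+30],None,fx=6,fy=6,interpolation=cv2.INTER_CUBIC); ims.append(c)
cv2.imwrite("pics/f3.png",np.hstack(ims))
E
```

```text
t: 4.65
tool_pos: [395.4, 370.9, 6.3]
tcp_rot: [0.187, 0.982, 0.0, 0.0]
contact_force: [-0.3, -0.7, 5.1]
width: 0.048
[330 173]
[217 159]
```

View pics/f3.png

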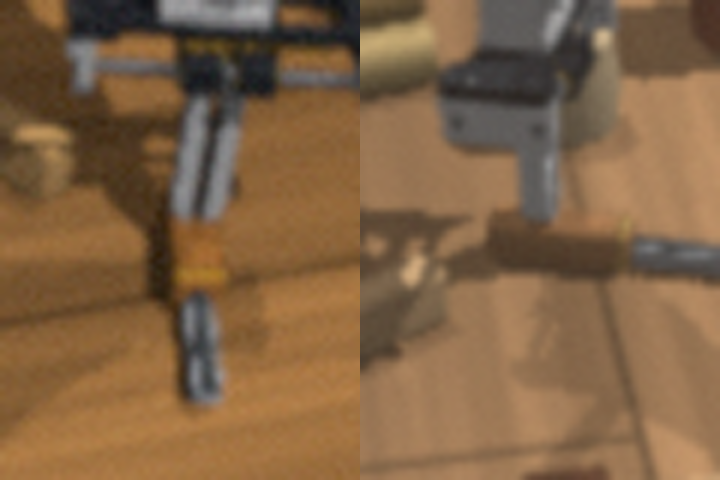

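```bash
python3 - <<'E'
from h import *
np.set_printoptions(precision=1,suppress=True)
d=get_image("scene");s=get_image("side")
for c in (d,s):
    E=c["extrinsics"];print(-E[:3,:3].T@E[:3,3])
b1=lambda x,y:(80+x/4,130+y/4); b2=lambda x,y:(230+x/4,120+y/4); b3=lambda x,y:(200+x/3,140+y/3)
for a,b in zip([b1(492,287),b1(520,487),b1(42,553),b1(74,341)],[b3(352-200,300),b3(352,283),b3(460,560),b3(210,597)]):
    print(tri(d,a,s,b))
for a,b in zip([b2(190,445),b2(585,373),b2(620,432),b2(212,512)],[b3(268,167),b3(210,27),b3(240,22),b3(320,162)]):
    print(tri(d,a,s,b))
E
```

```text
[1257.3 -156.   759.5]
[ 288.4 -785.5  758.5]
(array([435.7, -83.2,  14.8]), np.float64(0.8374761885696054))
(array([635.7, -97.4,  12.6]), np.float64(0.972495151882248))
(array([ 614.3, -406.2,   15.9]), np.float64(1.7241522857192024))
(array([ 416.7, -395.2,   16.3]), np.float64(0.2531146380944695))
(array([607.3, 103.7,   6.5]), np.float64(0.2279766451145853))
(array([616.4, 419.9,   3.7]), np.float64(5.155883366187816))
(array([665.1, 427.6,  -5.4]), np.float64(9.0794880430759))
(array([669.1,  99.8,   6.2]), np.float64(2.425520442650841))
```

```bash
python3 -m handwheel '[{"claw":0.9,"dp":[0,0,-20],"twist":[0,0,0]},{"claw":-0.2,"dp":[0,0,-20],"twist":[0,0,0]},{"claw":-0.2,"dp":[0,0,-20],"twist":[0,0,0]},{"claw":-0.2,"dp":[0,0,-20],"twist":[0,0,0]},{"claw":-0.2,"dp":[0,0,-20],"twist":[0,0,0]},{"claw":-0.2,"dp":[0,0,-20],"twist":[0,0,0]}]'
python3 -m handwheel '[{"claw":-0.2,"dp":[0,0,10],"twist":[0,0,0]},{"claw":-0.2,"dp":[0,0,22],"twist":[0,0,0]},{"claw":-0.2,"dp":[0,0,32],"twist":[0,0,0]},{"claw":-0.2,"dp":[0,0,32],"twist":[0,0,0]}]'

```

```text
t: 5.45
tool_pos: [394.7, 370.3, 24.9]
tcp_rot: [0.187, 0.982, -0.0, -0.0]
contact_force: [0.4, -0.0, 0.4]
width: 0.435
t: 5.85
tool_pos: [393.6, 369.5, -8.7]
tcp_rot: [0.187, 0.982, -0.002, -0.001]
contact_force: [-0.7, -0.7, -0.3]
width: 0.602
```

```bash
python3 -m handwheel '[{"claw":0.9,"dp":[0,0,0],"twist":[0,0,0]},{"claw":0.9,"dp":[0,0,0],"twist":[0,0,0]},{"claw":0.9,"dp":[0,0,0],"twist":[0,0,0]},{"claw":0.9,"dp":[0,0,0],"twist":[0,0,0]},{"claw":0.9,"dp":[0,0,0],"twist":[0,0,0]},{"claw":0.9,"dp":[0,0,0],"twist":[0,0,0]}]' 55
python3 - <<'E'
from h import *
w=get_image("wrist");crop(w["img"],100,150,400,384,2.5,"pics/g2.png"); print(get_obs()["width"],get_obs()["contact_force"],tool()[0])
E
```

```text
t: 6.45
tool_pos: [395.4, 370.9, -6.1]
tcp_rot: [0.187, 0.982, 0.0, 0.0]
contact_force: [0.2, 0.0, 1.7]
width: 0.314
0.31133228480689146 [0.60401414 0.61474072 1.48698539] [395.39951636 370.86463486  -6.08805321]
```

View pics/g2.png

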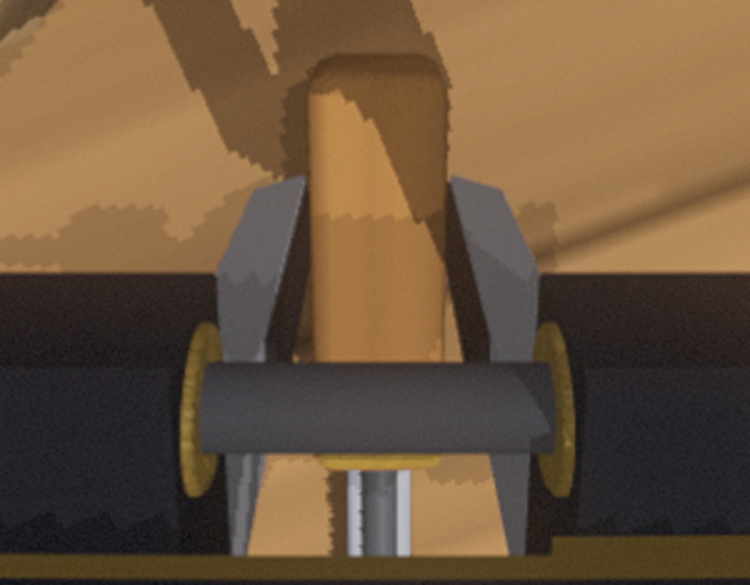

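```bash
python3 -m handwheel '[{"claw":0.9,"dp":[0,0,-5],"twist":[0,0,0]},{"claw":0.9,"dp":[0,0,-20],"twist":[0,0,0]},{"claw":0.9,"dp":[0,0,-50],"twist":[0,0,0]},{"claw":0.9,"dp":[0,0,-90],"twist":[0,0,0]},{"claw":0.9,"dp":[0,0,-136],"twist":[0,0,0]},{"claw":0.9,"dp":[0,0,-136],"twist":[0,0,0]},{"claw":0.9,"dp":[0,0,-136],"twist":[0,0,0]}]'
python3 - <<'E'
from h import *
plan([640,-200,135],86.1)
w=get_image("wrist");cv2.imwrite("pics/g3.png",w["img"])
E
```

```text
t: 7.2
tool_pos: [395.1, 370.6, 130.2]
tcp_rot: [0.187, 0.982, 0.001, 0.0]
contact_force: [-0.0, -0.7, -2.2]
width: 0.31
dp [-437.7, -440.5, -5.1] twist [0.001, 0.001, -0.309] q6 -0.57
```

View pics/g3.png

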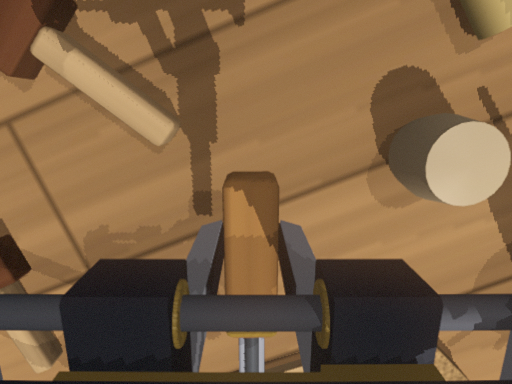

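```bash
python3 -m handwheel '[{"claw":0.9,"dp":[-40,-40,-5],"twist":[0,0,-0.05]},{"claw":0.9,"dp":[-80,-80,-5],"twist":[0,0,-0.1]},{"claw":0.9,"dp":[-120,-120,-5],"twist":[0,0,-0.15]},{"claw":0.9,"dp":[-160,-160,-5],"twist":[0,0,-0.2]},{"claw":0.9,"dp":[-195,-195,-5],"twist":[0,0,-0.25]},{"claw":0.9,"dp":[-230,-230,-5],"twist":[0,0,-0.309]},{"claw":0.9,"dp":[-265,-265,-5],"twist":[0,0,-0.309]},{"claw":0.9,"dp":[-300,-300,-5],"twist":[0,0,-0.309]}]'
python3 - <<'E'
from h import *
plan([640,-200,135],86.1)
E
```

```text
t: 8.05
tool_pos: [552.2, 1.9, 131.7]
tcp_rot: [0.034, 0.999, 0.0, -0.003]
contact_force: [1.1, 1.4, -1.4]
width: 0.312
dp [-101.3, -195.5, -4.0] twist [0.001, -0.006, 0.0] q6 -1.63
```

```bash
python3 -m handwheel '[{"claw":0.9,"dp":[-20,-40,-3],"twist":[0,0,0]},{"claw":0.9,"dp":[-40,-80,-3],"twist":[0,0,0]},{"claw":0.9,"dp":[-60,-120,-3],"twist":[0,0,0]},{"claw":0.9,"dp":[-80,-160,-3],"twist":[0,0,0]},{"claw":0.9,"dp":[-97,-192,-3],"twist":[0,0,0]},{"claw":0.9,"dp":[-97,-192,-3],"twist":[0,0,0]},{"claw":0.9,"dp":[-97,-192,-3],"twist":[0,0,0]},{"claw":0.9,"dp":[-97,-192,-3],"twist":[0,0,0]}]'
python3 - <<'E'
from h import *
w=get_image("wrist");cv2.imwrite("pics/g4.png",w["img"]);cv2.imwrite("pics/g4b.png",cv2.resize(w["img"],(800,600)));print(tool()[0],get_obs()["width"])
E
```

```text
t: 8.85
tool_pos: [636.1, -193.0, 135.5]
tcp_rot: [0.034, 0.999, 0.001, -0.002]
contact_force: [0.2, 0.2, -2.1]
width: 0.311
[ 636.43280759 -192.84341379  136.20408969] 0.3112883687948304
```

View pics/g4b.png

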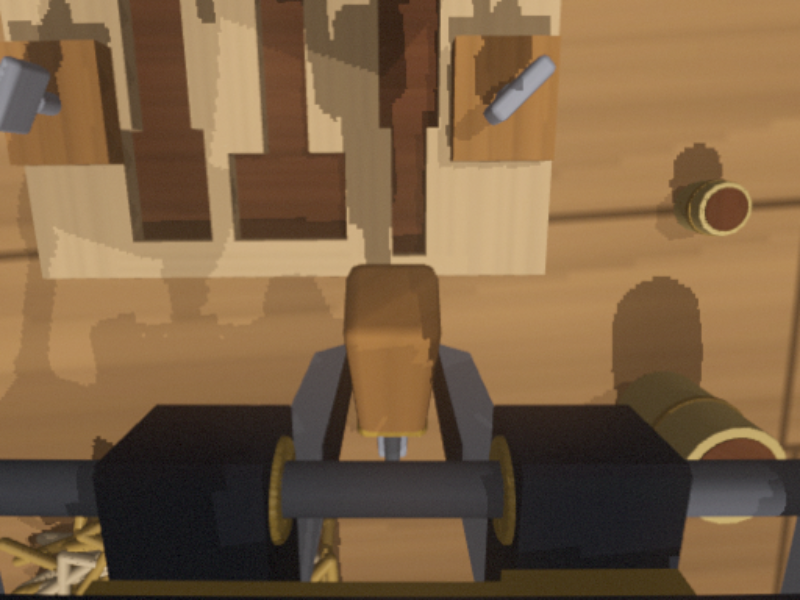

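```bash
python3 - <<'E'
from h import *
np.set_printoptions(precision=1,suppress=True)
w=get_image("wrist");im=w["img"];d=get_image("scene")
print(onz(d,[(160,345),(160,310)],0))
k=.64
for b in (0,20,25):
    a=onz(w,[(25.6,178),(350,174.7)],19-b); q=onz(w,[(453*k,160*k),(553*k,160*k),(455*k,36*k)],37-b)
    print(b,np.linalg.norm(a[0]-a[1]),a.mean(0),np.degrees(np.arctan2(*(a[1]-a[0])[::-1])),np.linalg.norm(q[0]-q[1]),np.linalg.norm(q[0]-q[2]))
crop(im,0,0,256,192,3,"pics/h1.png");crop(im,180,0,436,192,3,"pics/h2.png")
E
```

```text
[[ 856.  -250. ]
 [ 769.5 -243.1]]
0 317.22957569192283 [ 625.4 -253.6] 86.79247301884044 56.04370950896635 63.94822304239775
20 336.9204424254273 [ 629.  -257.6] 86.79247301884044 59.72825205272393 68.15244061582081
25 341.84315910880343 [ 629.9 -258.6] 86.79247301884044 60.649387688663296 69.2034950091766
```

View pics/h1.png

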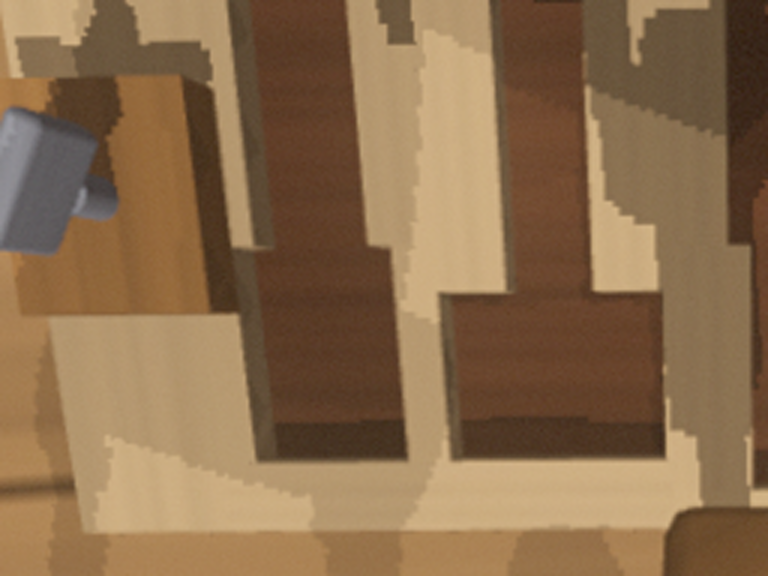

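View pics/h2.png

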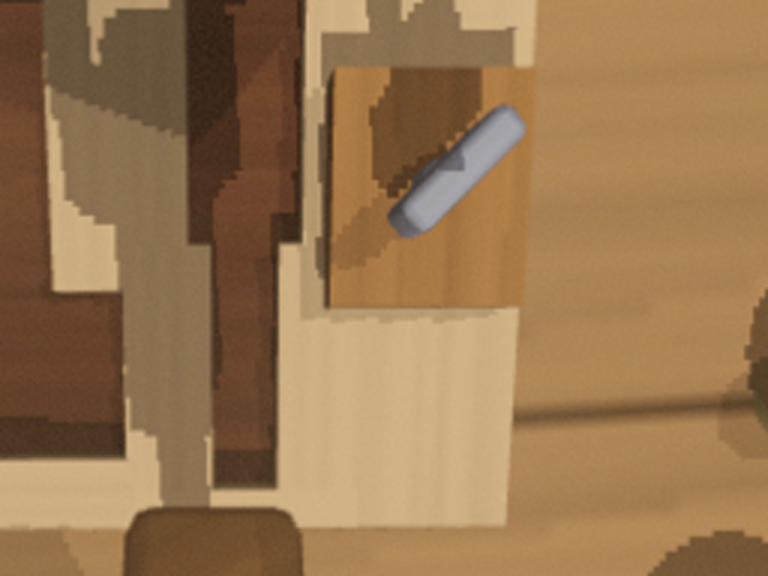

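```bash
python3 - <<'E'
from h import *
np.set_printoptions(precision=1,suppress=True)
w=get_image("wrist")
P={"front":[(28.3,177.7),(348.3,175)],"Tend":[(150.2,153.3),(221.5,153)],"gend":[(251,163),(272.3,162.5)],"cend":[(85.7,153.8),(136.2,153.6)],"gshoulder":[(242.5,81),(280.5,81)],"tray right":[(358.6,0),(348.3,175)],"Tsh":[(147,97.7),(220.5,97.5)]}
for z in (19,):
  for n,p in P.items():
    a=onz(w,p,z); v=a[1]-a[0]; print(n,a.tolist(),"mid",a.mean(0),"L",np.linalg.norm(v),"ang",np.degrees(np.arctan2(v[1],v[0])))
yaw=np.radians(-3.5)
E
```

```text
front [[617.5338483321566, -410.2370646272677], [635.4600335999712, -96.83973325002412]] mid [ 626.5 -253.5] L 313.90959754781926 ang 86.72627459070307
Tend [[601.7836104365157, -286.8617774954622], [606.0248216335896, -218.4450668925403]] mid [ 603.9 -252.7] L 68.54804273020603 ang 86.45272421793635
gend [[617.5256226136285, -190.8300265116496], [618.3814804922955, -170.26880375538346]] mid [ 618.  -180.5] L 20.579027526617317 ang 87.61644755736894
cend [[598.0897953998157, -349.16673233262816], [601.1714860427321, -300.3712218062204]] mid [ 599.6 -324.8] L 48.89272609245072 ang 86.3862725445054
gshoulder [[541.5891483805481, -193.67281140264487], [543.8411704063718, -158.9931530301276]] mid [ 542.7 -176.3] L 34.75270216888614 ang 86.28455269568184
tray right [[480.62827240566634, -87.92705759986343], [635.4600335999712, -96.83973325002412]] mid [558.  -92.4] L 155.08807195195644 ang -3.294516443800501
Tsh [[550.3972874727009, -282.92184533673645], [554.7832428381721, -214.99398300581979]] mid [ 552.6 -249. ] L 68.06931089203029 ang 86.30566346835326
```

```bash
python3 - <<'E'
from h import *
plan([690,-150,90],86.5)
E
```

```text
dp [-49.8, 46.5, 47.5] twist [0.0, -0.0, -0.005] q6 -1.9
```

```bash
python3 -m handwheel '[{"claw":0.9,"dp":[-25,20,20],"twist":[0,0,0]},{"claw":0.9,"dp":[-50,38,47],"twist":[0,0,-0.005]},{"claw":0.9,"dp":[-50,38,70],"twist":[0,0,-0.005]},{"claw":0.9,"dp":[-50,38,85],"twist":[0,0,-0.005]},{"claw":0.9,"dp":[-50,38,95],"twist":[0,0,-0.005]},{"claw":0.9,"dp":[-50,38,95],"twist":[0,0,-0.005]}]' 30
python3 - <<'E'
from h import *
w=get_image("wrist");cv2.imwrite("pics/i1.png",w["img"]);print(tool()[0],get_obs()["width"])
s=get_image("side");u=proj(s,tool()[0])[0].astype(int);crop(s["img"],u[0]-60,u[1]-60,u[0]+60,u[1]+60,4,"pics/i2.png")
E
```

```text
t: 9.65
tool_pos: [689.9, -159.0, 41.8]
tcp_rot: [0.031, 1.0, 0.0, -0.0]
contact_force: [0.5, 1.4, 0.8]
width: 0.318
[ 690.59722651 -159.39621463   42.66701554] 0.3174792655923173
```

View pics/i1.png

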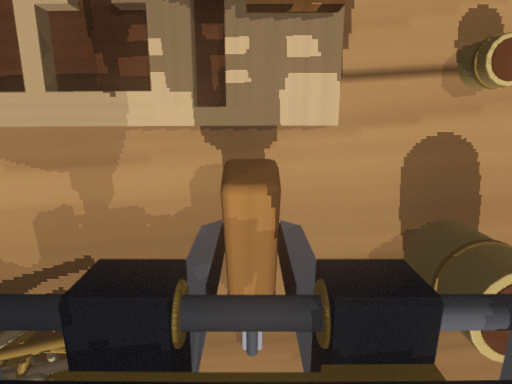

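View pics/i2.png

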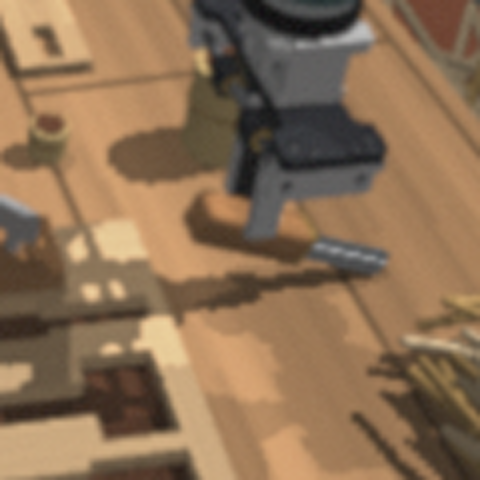

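```bash
python3 -m handwheel '[{"claw":0.9,"dp":[0,0,8],"twist":[0,0,0]},{"claw":0.9,"dp":[0,0,16],"twist":[0,0,0]},{"claw":0.9,"dp":[0,0,24],"twist":[0,0,0]},{"claw":0.9,"dp":[0,0,30],"twist":[0,0,0]},{"claw":0.9,"dp":[0,0,36],"twist":[0,0,0]},{"claw":0.9,"dp":[0,0,40],"twist":[0,0,0]},{"claw":0.9,"dp":[0,0,43],"twist":[0,0,0]},{"claw":0.9,"dp":[0,0,43],"twist":[0,0,0]}]' 15
python3 - <<'E'
from h import *
w=get_image("wrist");cv2.imwrite("pics/i3.png",w["img"]);print(tool()[0],get_obs()["width"])
s=get_image("side");u=proj(s,tool()[0])[0].astype(int);crop(s["img"],u[0]-60,u[1]-60,u[0]+60,u[1]+60,4,"pics/i4.png")
E
```

```text
t: 10.55
tool_pos: [689.8, -159.8, -0.8]
tcp_rot: [0.031, 1.0, 0.0, -0.0]
contact_force: [-1.0, -0.8, 0.2]
width: 0.317
[ 6.90169805e+02 -1.59889833e+02 -5.82907260e-01] 0.31660488893742617
```

View pics/i3.png

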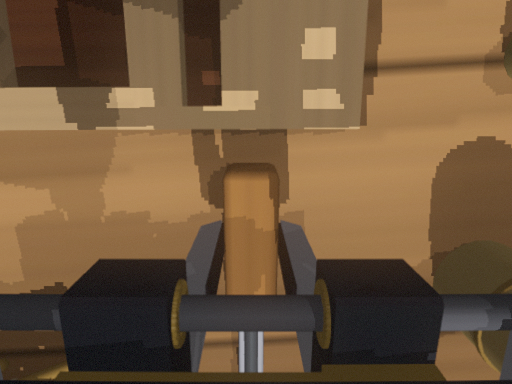

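View pics/i4.png

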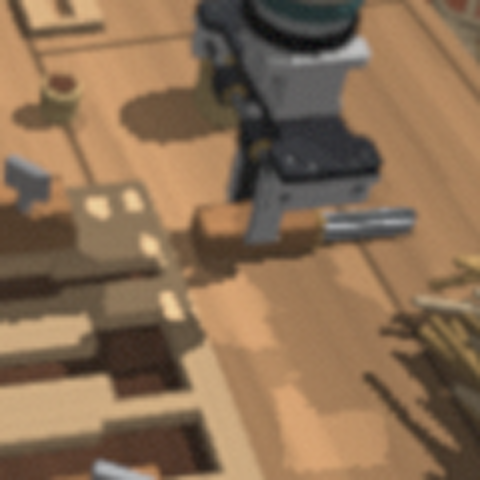

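```bash
python3 -m handwheel '[{"claw":0.9,"dp":[0,0,3],"twist":[0,0,0]},{"claw":0.9,"dp":[0,0,5],"twist":[0,0,0]},{"claw":0.9,"dp":[0,0,5],"twist":[0,0,0]}]' 10
python3 -m handwheel '[{"claw":0.2,"dp":[0,0,0],"twist":[0,0,0]},{"claw":0.2,"dp":[0,0,0],"twist":[0,0,0]},{"claw":0.2,"dp":[0,0,0],"twist":[0,0,0]}]' 60
python3 - <<'E'
from h import *
np.set_printoptions(precision=1,suppress=True)
w=get_image("wrist");cv2.imwrite("pics/i5.png",w["img"]);print(tool()[0],get_obs()["width"])
E
```

```text
t: 10.95
tool_pos: [690.6, -160.0, -3.4]
tcp_rot: [0.031, 1.0, -0.0, 0.001]
contact_force: [-3.3, 1.1, 9.5]
width: 0.318
t: 11.25
tool_pos: [690.4, -159.9, -5.8]
tcp_rot: [0.031, 1.0, 0.0, 0.0]
contact_force: [-0.4, -0.4, 0.1]
width: 0.4
[ 690.3 -159.9   -5.9] 0.3994828995792737
```

View pics/i5.png

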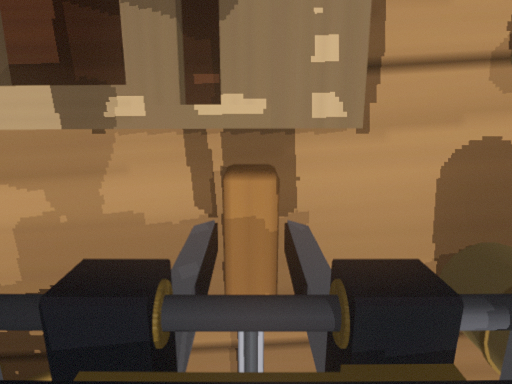

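```bash
python3 - <<'E'
from h import *
np.set_printoptions(precision=1,suppress=True)
w=get_image("wrist");p,Rt=tool()
for z in (30,25,15):
    a=onz(w,[(224,175),(279,175),(251.5,165)],z); q=Rt.inv().apply(np.c_[a,[z]*3]-p); print(z,q)
E
python3 -m handwheel '[{"claw":0.9,"dp":[0,0,0],"twist":[0,0,0]},{"claw":0.9,"dp":[0,0,0],"twist":[0,0,0]},{"claw":0.9,"dp":[0,0,0],"twist":[0,0,0]},{"claw":0.9,"dp":[0,0,0],"twist":[0,0,0]},{"claw":0.9,"dp":[0,0,-10],"twist":[0,0,0]},{"claw":0.9,"dp":[0,0,-25],"twist":[0,0,0]},{"claw":0.9,"dp":[0,0,-45],"twist":[0,0,0]},{"claw":0.9,"dp":[0,0,-65],"twist":[0,0,0]}]' 60
python3 -m handwheel '[{"claw":0.9,"dp":[0,0,0],"twist":[0,0,0]},{"claw":0.9,"dp":[0,0,0],"twist":[0,0,0]}]'
python3 - <<'E'
from h import *
np.set_printoptions(precision=1,suppress=True)
w=get_image("wrist");cv2.imwrite("pics/i6.png",w["img"]);print(tool()[0],get_obs()["width"])
E
```

```text
30 [[ 36.8 -13.2 -35.9]
 [ 36.8  14.8 -35.9]
 [ 42.    0.8 -35.9]]
25 [[ 35.9 -13.6 -30.9]
 [ 35.9  15.3 -30.9]
 [ 41.2   0.8 -30.9]]
15 [[ 34.  -14.4 -20.9]
 [ 34.   16.1 -20.9]
 [ 39.6   0.9 -20.9]]
t: 12.15
tool_pos: [690.3, -159.9, 61.3]
tcp_rot: [0.031, 1.0, -0.0, 0.0]
contact_force: [0.2, -0.7, -2.5]
width: 0.312
t: 12.35
tool_pos: [690.5, -160.0, 60.5]
tcp_rot: [0.031, 1.0, -0.0, 0.001]
contact_force: [-0.6, 0.1, -1.7]
width: 0.311
[ 689.7 -159.7   59.4] 0.3120129023826328
```

View pics/i6.png

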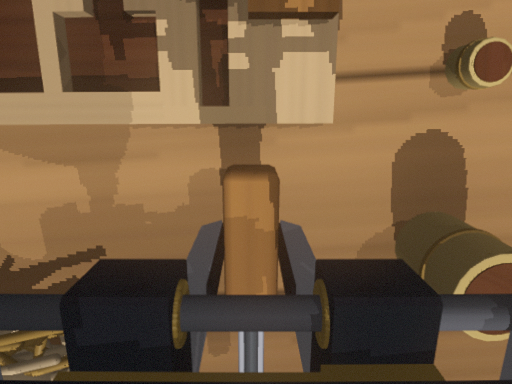

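```bash
python3 - <<'E'
from h import *
plan([486.8,-173.7,70],86.5)
E
```

```text
dp [201.6, -26.7, -10.6] twist [0.0, -0.0, -0.002] q6 -1.83
```

```bash
python3 -m handwheel '[{"claw":0.9,"dp":[0,0,-20],"twist":[0,0,0]},{"claw":0.9,"dp":[0,0,-45],"twist":[0,0,0]},{"claw":0.9,"dp":[30,-5,-45],"twist":[0,0,0]},{"claw":0.9,"dp":[70,-10,-45],"twist":[0,0,0]},{"claw":0.9,"dp":[110,-15,-45],"twist":[0,0,0]},{"claw":0.9,"dp":[150,-20,-45],"twist":[0,0,0]},{"claw":0.9,"dp":[180,-24,-45],"twist":[0,0,0]},{"claw":0.9,"dp":[201,-27,-45],"twist":[0,0,0]}]'
python3 -m handwheel '[{"claw":0.9,"dp":[0,0,20],"twist":[0,0,0]},{"claw":0.9,"dp":[0,0,40],"twist":[0,0,0]},{"claw":0.9,"dp":[0,0,45],"twist":[0,0,0]},{"claw":0.9,"dp":[0,0,45],"twist":[0,0,0]}]'
python3 - <<'E'
from h import *
plan([486.8,-173.7,20],86.5); print(tool()[0],get_obs()["width"])
w=get_image("wrist");cv2.imwrite("pics/j1.png",w["img"])
s=get_image("side");u=proj(s,tool()[0])[0].astype(int);crop(s["img"],u[0]-60,u[1]-80,u[0]+100,u[1]+60,4,"pics/j2.png")
s=get_image("scene");u=proj(s,tool()[0])[0].astype(int);crop(s["img"],u[0]-90,u[1]-70,u[0]+60,u[1]+60,4,"pics/j3.png")
E
```

```text
t: 13.2
tool_pos: [484.2, -173.4, 103.3]
tcp_rot: [0.032, 0.999, 0.001, -0.002]
contact_force: [0.8, -0.7, -1.9]
width: 0.313
t: 13.6
tool_pos: [486.7, -173.6, 58.2]
tcp_rot: [0.031, 1.0, 0.001, -0.002]
contact_force: [0.1, -0.0, -2.2]
width: 0.311
dp [-0.3, -0.1, 38.2] twist [0.002, -0.003, -0.002] q6 -1.99
[ 486.6566706  -173.63043239   58.15624915] 0.31127179435926766
```

View pics/j1.png

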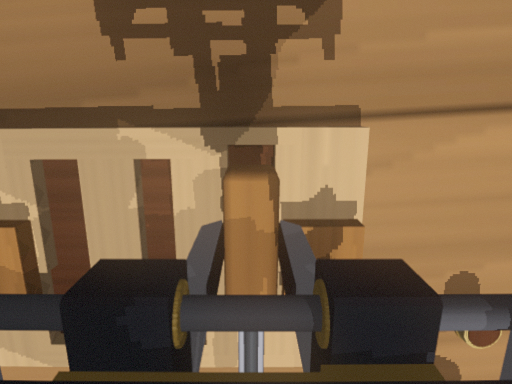

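View pics/j2.png

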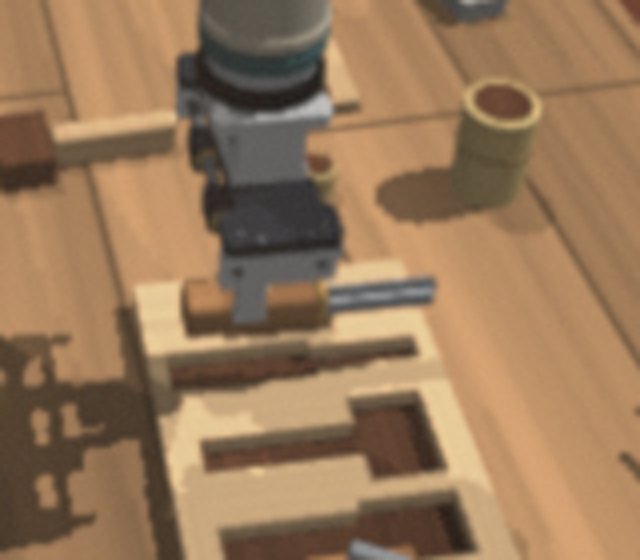

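View pics/j3.png

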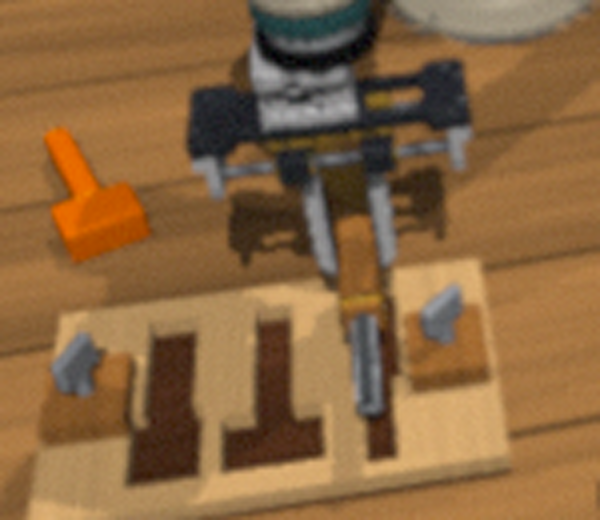

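```bash
python3 - <<'E'
from h import *
np.set_printoptions(precision=1,suppress=True)
w=get_image("wrist");p,Rt=tool()
a=onz(w,[(228.5,144.5),(275.5,144.5)],19); print(a,a.mean(0),Rt.inv().apply(np.c_[a,[19]*2]-p))
g=np.array([530.2,-175.5]);u=np.array([.9981,-.0610]);print("expected",g-88*u)
E
```

```text
[[ 442.8 -187.3]
 [ 444.9 -153.3]] [ 443.9 -170.3] [[ 44.9 -15.7  41.1]
 [ 45.   18.4  41. ]]
expected [ 442.4 -170.1]
```

```bash
python3 -m handwheel '[{"claw":0.9,"dp":[0,0.5,15],"twist":[0,0,0]},{"claw":0.9,"dp":[0,0.5,30],"twist":[0,0,0]},{"claw":0.9,"dp":[0,0.5,40],"twist":[0,0,0]},{"claw":0.9,"dp":[0,0.5,44],"twist":[0,0,0]},{"claw":0.9,"dp":[0,0.5,48],"twist":[0,0,0]},{"claw":0.9,"dp":[0,0.5,51],"twist":[0,0,0]},{"claw":0.9,"dp":[0,0.5,51],"twist":[0,0,0]}]'
```

```text
t: 14.5
tool_pos: [487.2, -173.8, 9.7]
tcp_rot: [0.031, 1.0, -0.0, -0.0]
contact_force: [-5.0, 0.6, 8.5]
width: 0.313
```

```bash
python3 -m handwheel '[{"claw":0.9,"dp":[1.5,0,0],"twist":[0,0,0]},{"claw":0.9,"dp":[1.5,0,2],"twist":[0,0,0]},{"claw":0.9,"dp":[1.5,0,4],"twist":[0,0,0]}]'
python3 - <<'E'
from h import *
w=get_image("wrist");crop(w["img"],150,100,350,384,2,"pics/k1.png")
s=get_image("side");u=proj(s,tool()[0])[0].astype(int);crop(s["img"],u[0]-40,u[1]-60,u[0]+80,u[1]+40,5,"pics/k2.png")
s=get_image("scene");u=proj(s,tool()[0])[0].astype(int);crop(s["img"],u[0]-60,u[1]-50,u[0]+60,u[1]+60,5,"pics/k3.png")
E
```

```text
t: 14.8
tool_pos: [486.4, -173.9, 6.4]
tcp_rot: [0.031, 1.0, -0.0, 0.0]
contact_force: [-4.8, 1.8, 10.3]
width: 0.313
```

View pics/k1.png

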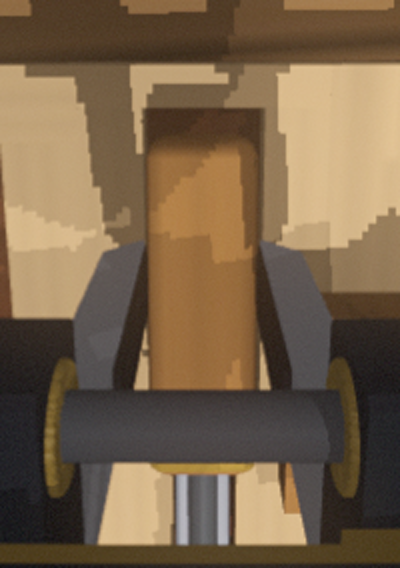

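View pics/k2.png

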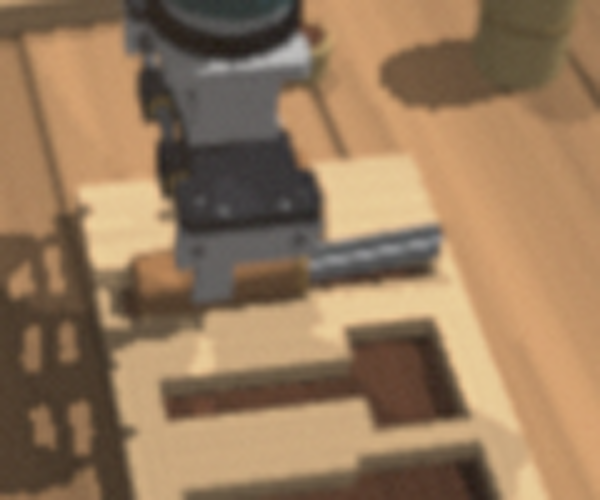

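View pics/k3.png

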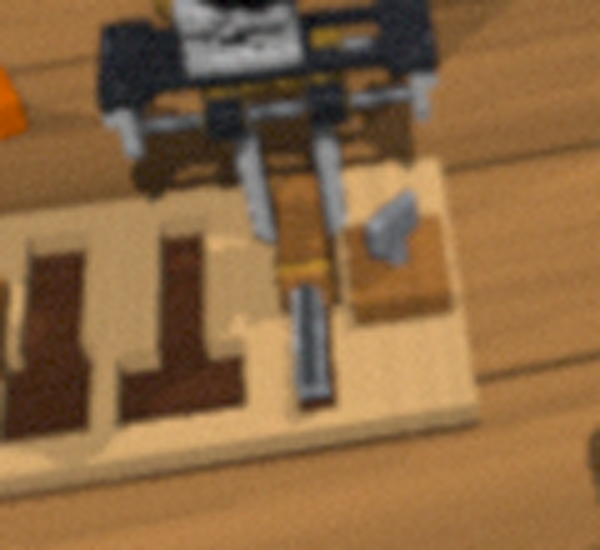

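```bash
python3 - <<'E'
from h import *
np.set_printoptions(precision=1,suppress=True)
w=get_image("wrist");p,Rt=tool();print(p)
f=lambda uv,z:Rt.inv().apply(np.c_[onz(w,uv,z),[z]*len(uv)]-p)
print(f([(222.5,153.5),(281.5,153.5)],19)); 
for z in (42,38): print(z,f([(224,172),(279,172),(252,167)],z))
E
```

```text
[ 486.4 -173.9    6.3]
[[ 45.  -15.7 -12.8]
 [ 45.   18.  -12.8]]
42 [[ 38.4 -13.2 -35.8]
 [ 38.4  14.8 -35.8]
 [ 41.    1.1 -35.8]]
38 [[ 37.7 -13.5 -31.8]
 [ 37.7  15.2 -31.8]
 [ 40.3   1.1 -31.8]]
```

```bash
python3 -m handwheel '[{"claw":0.9,"dp":[1.5,0.3,0],"twist":[0,0,0]},{"claw":0.9,"dp":[1.5,0.3,3],"twist":[0,0,0]},{"claw":0.9,"dp":[1.5,0.3,6],"twist":[0,0,0]}]'
python3 -m handwheel '[{"claw":0.9,"dp":[0,0,2],"twist":[0,0,0]},{"claw":0.9,"dp":[0,0,2],"twist":[0,0,0]}]'
```

```text
t: 15.3
tool_pos: [485.7, -173.9, 2.8]
tcp_rot: [0.031, 1.0, -0.001, 0.001]
contact_force: [-12.3, 3.9, 49.3]
width: 0.312
t: 15.5
tool_pos: [485.8, -173.9, 2.8]
tcp_rot: [0.031, 1.0, -0.001, 0.002]
contact_force: [-11.7, 4.4, 41.7]
width: 0.312
```

```bash
python3 - <<'E'
from h import *
w=get_image("wrist");crop(w["img"],150,100,350,384,2,"pics/l1.png")
s=get_image("side");u=proj(s,tool()[0])[0].astype(int);a=cv2.resize(s["img"][u[1]-50:u[1]+30,u[0]-30:u[0]+50],None,fx=5,fy=5,interpolation=cv2.INTER_CUBIC)
s=get_image("scene");u=proj(s,tool()[0])[0].astype(int);b=cv2.resize(s["img"][u[1]-30:u[1]+50,u[0]-40:u[0]+40],None,fx=5,fy=5,interpolation=cv2.INTER_CUBIC)
cv2.imwrite("pics/l2.png",np.hstack([a,b])); print(s["img"].shape,tool()[0],get_obs()["contact_force"])
E
```

```text
(384, 512, 3) [ 485.81325071 -173.89231222    2.81869603] [-11.79914397   4.76353285  41.05374467]
```

View pics/l2.png

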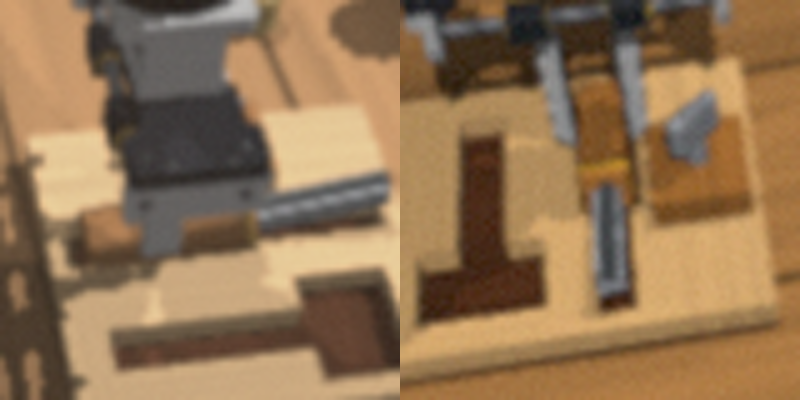

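View pics/l1.png

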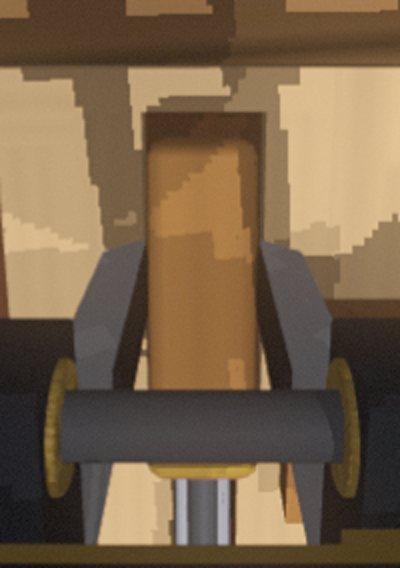

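```bash
python3 -m handwheel '[{"claw":0.9,"dp":[0,0,-8],"twist":[0,0,0]},{"claw":0.9,"dp":[0,0,-20],"twist":[0,0,0]},{"claw":0.9,"dp":[0,0,-20],"twist":[0,0,0]}]'
python3 - <<'E'
from h import *
np.set_printoptions(precision=1,suppress=True)
w=get_image("wrist");crop(w["img"],150,100,350,384,2,"pics/m1.png"); print(tool()[0],get_obs()["contact_force"])
s=get_image("side");u=proj(s,tool()[0])[0].astype(int);a=cv2.resize(s["img"][u[1]-50:u[1]+30,u[0]-30:u[0]+50],None,fx=5,fy=5,interpolation=cv2.INTER_CUBIC)
cv2.imwrite("pics/m2.png",a)
E
```

```text
t: 15.95
tool_pos: [486.6, -174.0, 18.2]
tcp_rot: [0.031, 1.0, -0.001, 0.002]
contact_force: [0.3, -1.2, -1.5]
width: 0.313
[ 485.8 -173.7   17.2] [ 0.3  0.5 -1.5]
```

View pics/m1.png

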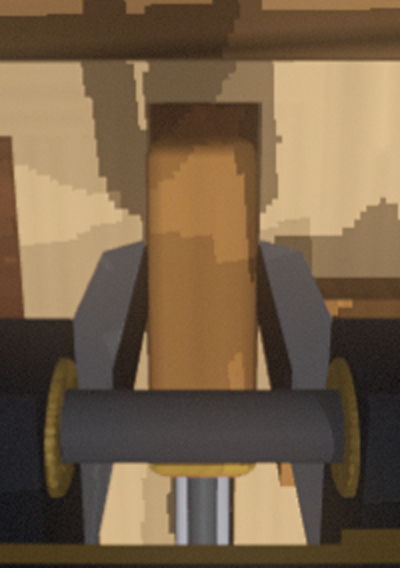

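View pics/m2.png

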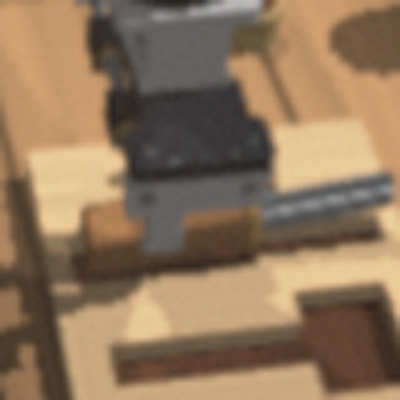

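```bash
python3 - <<'E'
from h import *
np.set_printoptions(precision=1,suppress=True)
w=get_image("wrist");p,Rt=tool();print(p)
f=lambda uv,z:Rt.inv().apply(np.c_[onz(w,uv,z),[z]*len(uv)]-p)
print(f([(224,151.5),(280.5,151.5)],19)); 
for z in (52,48): print(z,f([(224,173.5),(279,173.5)],z))
plan([485.8,-173.7,17],86.5)
E
```

```text
[ 484.7 -173.2   16. ]
[[ 44.5 -15.8  -3. ]
 [ 44.5  18.1  -3. ]]
52 [[ 37.2 -13.4 -36. ]
 [ 37.2  14.7 -36. ]]
48 [[ 36.5 -13.7 -32. ]
 [ 36.5  15.  -32. ]]
dp [-1.1, -0.5, -1.0] twist [0.0, -0.001, -0.002] q6 -1.99
```

```bash
python3 -m handwheel '[{"claw":0.9,"dp":[4.5,0.5,0],"twist":[0,0,0]},{"claw":0.9,"dp":[4.5,0.5,0],"twist":[0,0,0]},{"claw":0.9,"dp":[4.5,0.5,5],"twist":[0,0,0]},{"claw":0.9,"dp":[4.5,0.5,9],"twist":[0,0,0]},{"claw":0.9,"dp":[4.5,0.5,13],"twist":[0,0,0]},{"claw":0.9,"dp":[4.5,0.5,16],"twist":[0,0,0]},{"claw":0.9,"dp":[4.5,0.5,18],"twist":[0,0,0]}]' 40
```

```text
t: 16.8
tool_pos: [482.3, -172.7, -0.8]
tcp_rot: [0.032, 0.999, -0.0, 0.002]
contact_force: [2.0, 1.8, 8.0]
width: 0.317
```

```bash
python3 -m handwheel '[{"claw":0.9,"dp":[0,0,1],"twist":[0,0,0]},{"claw":0.15,"dp":[0,0,1],"twist":[0,0,0]},{"claw":0.15,"dp":[0,0,1],"twist":[0,0,0]},{"claw":0.15,"dp":[0,0,1],"twist":[0,0,0]},{"claw":0.15,"dp":[0,0,-10],"twist":[0,0,0]},{"claw":0.15,"dp":[0,0,-30],"twist":[0,0,0]},{"claw":0.9,"dp":[0,0,-40],"twist":[0,0,0]},{"claw":0.9,"dp":[0,0,-40],"twist":[0,0,0]}]' 40
python3 - <<'E'
from h import *
np.set_printoptions(precision=1,suppress=True)
w=get_image("wrist");crop(w["img"],100,80,350,384,2,"pics/n1.png"); print(tool()[0],get_obs()["contact_force"],get_obs()["width"])
s=get_image("side");u=proj(s,tool()[0])[0].astype(int);a=cv2.resize(s["img"][u[1]-30:u[1]+50,u[0]-30:u[0]+50],None,fx=5,fy=5,interpolation=cv2.INTER_CUBIC)
s=get_image("scene");u=proj(s,tool()[0])[0].astype(int);b=cv2.resize(s["img"][u[1]-10:u[1]+70,u[0]-40:u[0]+40],None,fx=5,fy=5,interpolation=cv2.INTER_CUBIC)
cv2.imwrite("pics/n2.png",np.hstack([a,b]))
E
```

```text
t: 17.6
tool_pos: [481.8, -173.2, 40.3]
tcp_rot: [0.031, 1.0, -0.001, 0.002]
contact_force: [-0.6, 1.0, -0.5]
width: 0.291
[ 481.1 -172.8   39.3] [-0.2  0.5  0.3] 0.2456720742363268
```

View pics/n1.png

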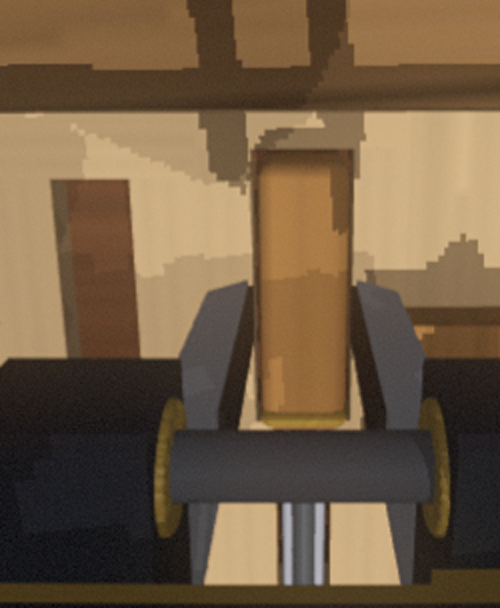

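View pics/n2.png

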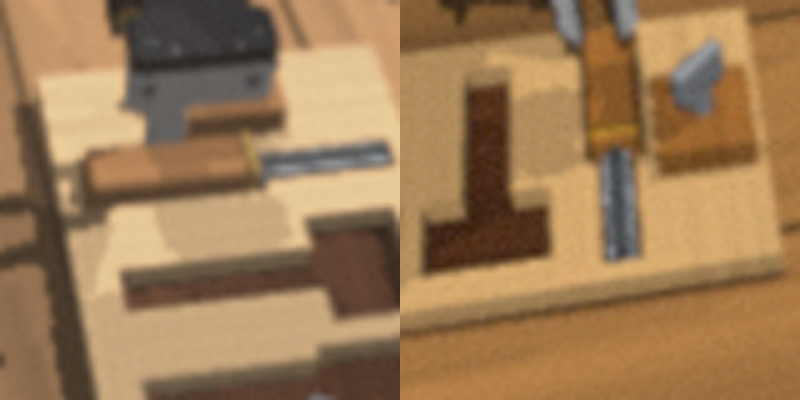

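```bash
python3 -m handwheel '[{"claw":1,"dp":[-32,0.5,0],"twist":[0,0,0]},{"claw":1,"dp":[-32,0.5,10],"twist":[0,0,0]},{"claw":1,"dp":[-32,0.5,20],"twist":[0,0,0]},{"claw":1,"dp":[-32,0.5,25],"twist":[0,0,0]},{"claw":1,"dp":[-32,0.5,27],"twist":[0,0,0]},{"claw":1,"dp":[-32,0.5,29],"twist":[0,0,0]},{"claw":1,"dp":[-32,0.5,31],"twist":[0,0,0]}]' 40
```

```text
t: 18.45
tool_pos: [510.3, -173.1, 10.0]
tcp_rot: [0.031, 1.0, 0.001, -0.001]
contact_force: [-9.4, 4.8, 35.3]
width: 0.007
```

```bash
python3 -m handwheel '[{"claw":1,"dp":[0,0,1],"twist":[0,0,0]},{"claw":1,"dp":[0,0,2],"twist":[0,0,0]}]'
```

```text
t: 18.65
tool_pos: [510.4, -173.1, 10.0]
tcp_rot: [0.031, 1.0, 0.0, -0.001]
contact_force: [-11.4, 4.7, 40.3]
width: 0.005
```

```bash
python3 -m handwheel '[{"claw":1,"dp":[0,0,-40],"twist":[0,0,0]},{"claw":0,"dp":[0,0,-85],"twist":[0,0,0]},{"claw":-0.5,"dp":[0,0,-130],"twist":[0,0,0]},{"claw":-0.5,"dp":[0,0,-135],"twist":[0,0,0]},{"claw":-0.5,"dp":[0,0,-135],"twist":[0,0,0]}]'
python3 - <<'E'
from h import *
plan([536,82,150],90)
E
```

```text
t: 19.15
tool_pos: [512.8, -174.3, 141.8]
tcp_rot: [0.031, 1.0, -0.001, 0.002]
contact_force: [0.2, -0.1, -0.3]
width: 0.308
dp [-7.0, 257.3, -8.4] twist [-0.001, 0.003, -0.063] q6 -1.96
```

```bash
python3 -m handwheel '[{"claw":-0.5,"dp":[-2,50,-8],"twist":[0,0,-0.06]},{"claw":-0.5,"dp":[-3,100,-8],"twist":[0,0,-0.06]},{"claw":-0.5,"dp":[-4,150,-8],"twist":[0,0,-0.06]},{"claw":-0.5,"dp":[-5,200,-8],"twist":[0,0,-0.06]},{"claw":-0.5,"dp":[-7,240,-8],"twist":[0,0,-0.06]},{"claw":-0.5,"dp":[-7,257,-8],"twist":[0,0,-0.06]},{"claw":-0.5,"dp":[-7,257,-8],"twist":[0,0,-0.06]},{"claw":-0.5,"dp":[-7,257,-8],"twist":[0,0,-0.06]}]'
python3 - <<'E'
from h import *
w=get_image("wrist");cv2.imwrite("pics/o1.png",w["img"]);print(tool()[0])
E
```

```text
t: 19.95
tool_pos: [534.2, 81.6, 146.6]
tcp_rot: [0.001, 1.0, -0.0, -0.002]
contact_force: [0.1, -0.9, -0.1]
width: 0.749
[534.50143117  81.03265523 147.04210059]
```

View pics/o1.png

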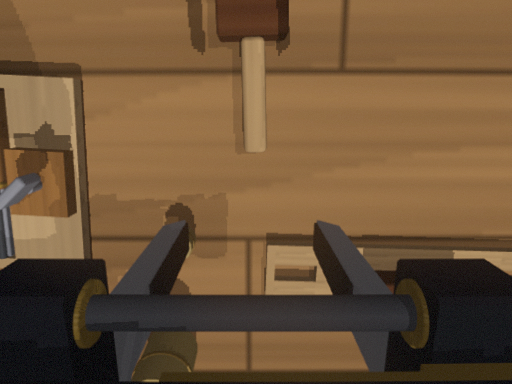

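```bash
python3 - <<'E'
from h import *
np.set_printoptions(precision=1,suppress=True)
w=get_image("wrist");crop(w["img"],190,0,320,165,4.5,"pics/o2.png")
for z in (30,26,22):
    a=onz(w,[(244,152),(266.5,152),(242,40),(265,40),(217.5,38),(288.5,38)],z); t=(a[0]+a[1])/2;j=(a[2]+a[3])/2;v=j-t
    print(z,a.tolist(),np.linalg.norm(v),np.degrees(np.arctan2(v[1],v[0])),np.linalg.norm(a[0]-a[1]),np.linalg.norm(a[4]-a[5]))
E
```

```text
30 [[503.90138287116844, 75.06319634141956], [503.94168517589264, 96.56202731497112], [404.298920070307, 73.93462934156959], [404.3409869387021, 94.3751020148402], [402.574656645709, 52.1940984530295], [402.70593151282475, 115.2261766075375]] 99.61537513951257 -179.04647006213816 21.498868749427402 63.03221485531617
26 [[504.36951650182823, 74.97956308811534], [504.4103193745703, 96.74541668679693], [403.5299580133352, 73.83697891108463], [403.5725473662153, 94.53132904768475], [401.7842786640008, 51.82642340414924], [401.917184008591, 115.64138091600105]] 100.85263120268122 -179.04647006213816 21.765891843746356 63.81509591052946
22 [[504.8376501324881, 74.89592983481111], [504.8789535732479, 96.92880605862273], [402.76099595636344, 73.73932848059968], [402.8041077937286, 94.6875560805293], [400.99390068229246, 51.45874835526898], [401.12843650435724, 116.05658522446461]] 102.08988726584984 -179.04647006213816 22.032914938065314 64.59797696574275
```

View pics/o2.png

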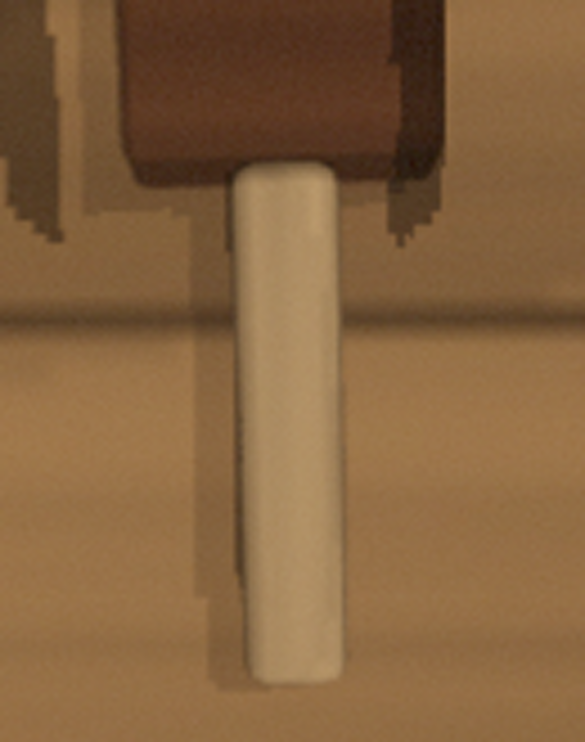

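```bash
python3 - <<'E'
from h import *
plan([417.5,84.3,40],91)
E
```

```text
dp [117.1, 3.2, 107.7] twist [-0.001, -0.002, -0.021] q6 -1.54
```

```bash
python3 -m handwheel '[{"claw":-0.1,"dp":[40,3,20],"twist":[0,0,-0.02]},{"claw":-0.1,"dp":[80,3,50],"twist":[0,0,-0.02]},{"claw":-0.1,"dp":[117,3,85],"twist":[0,0,-0.02]},{"claw":-0.1,"dp":[117,3,107],"twist":[0,0,-0.02]},{"claw":-0.1,"dp":[117,3,107],"twist":[0,0,-0.02]},{"claw":-0.1,"dp":[117,3,107],"twist":[0,0,-0.02]}]'
python3 - <<'E'
from h import *
plan([417.5,84.3,-6],91)
w=get_image("wrist");cv2.imwrite("pics/p1.png",w["img"]);print(tool()[0],get_obs()["width"])
E
```

```text
t: 20.65
tool_pos: [419.8, 84.5, 42.0]
tcp_rot: [-0.008, 1.0, -0.0, 0.001]
contact_force: [0.8, -0.5, 0.4]
width: 0.547
dp [2.4, -0.2, 48.0] twist [-0.0, 0.001, -0.002] q6 -1.55
[420.83270628  84.75095248  42.5792801 ] 0.551151412748932
```

View pics/p1.png

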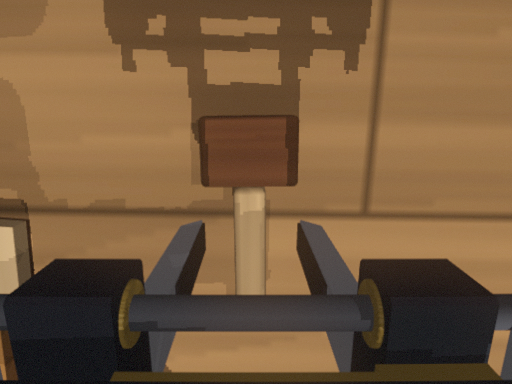

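```bash
python3 - <<'E'
from h import *
np.set_printoptions(precision=1,suppress=True)
w=get_image("wrist");p,Rt=tool();print(p)
f=lambda uv,z:Rt.inv().apply(np.c_[onz(w,uv,z),[z]*len(uv)]-p)
for z in (30,0): print(f([(203,186),(297,186),(250,186),(250,116),(250,124)],z)); 
E
```

```text
[421.1  84.9  42.8]
[[ 20.6 -31.2  12.7]
 [ 20.6  30.9  12.7]
 [ 20.6  -0.2  12.7]
 [ 65.8  -0.2  12.6]
 [ 60.8  -0.2  12.6]]
[[ 13.9 -35.6  42.8]
 [ 14.   35.1  42.8]
 [ 13.9  -0.2  42.8]
 [ 65.3  -0.3  42.6]
 [ 59.7  -0.2  42.6]]
```

```bash
python3 -m handwheel '[{"claw":-0.1,"dp":[3,0,20],"twist":[0,0,0]},{"claw":-0.1,"dp":[3,0,40],"twist":[0,0,0]},{"claw":-0.1,"dp":[3,0,48],"twist":[0,0,0]},{"claw":-0.1,"dp":[3,0,48],"twist":[0,0,0]},{"claw":0.95,"dp":[3,0,48],"twist":[0,0,0]},{"claw":0.95,"dp":[3,0,48],"twist":[0,0,0]},{"claw":0.95,"dp":[3,0,48],"twist":[0,0,0]},{"claw":0.95,"dp":[3,0,48],"twist":[0,0,0]}]' 60
python3 -m handwheel '[{"claw":0.95,"dp":[0,0,0],"twist":[0,0,0]},{"claw":0.95,"dp":[0,0,0],"twist":[0,0,0]}]'
python3 - <<'E'
from h import *
w=get_image("wrist");crop(w["img"],130,80,370,384,2,"pics/p2.png");print(tool()[0],get_obs()["width"])
E
```

```text
t: 21.55
tool_pos: [416.1, 85.2, -6.0]
tcp_rot: [-0.009, 1.0, -0.0, 0.001]
contact_force: [0.3, -1.3, 0.9]
width: 0.244
t: 21.75
tool_pos: [416.0, 85.1, -6.0]
tcp_rot: [-0.009, 1.0, -0.0, 0.001]
contact_force: [-0.4, -1.6, 6.2]
width: 0.228
[416.02035753  85.1271023   -6.0237774 ] 0.22396948077911982
```

View pics/p2.png

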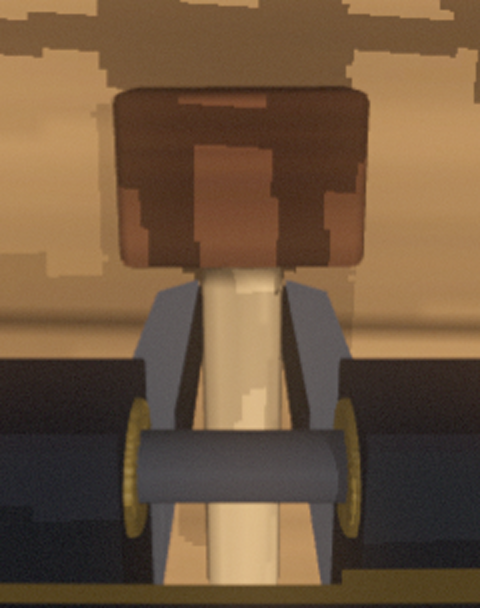

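```bash
python3 - <<'E'
from h import *
np.set_printoptions(precision=1,suppress=True)
w=get_image("wrist");p,Rt=tool();print(p)
f=lambda uv,z:Rt.inv().apply(np.c_[onz(w,uv,z),[z]*len(uv)]-p)
print(f([(190,211),(312,211),(187,128),(314,128),(250,213.5),(250,124)],30)); 
E
python3 -m handwheel '[{"claw":0.95,"dp":[0,0,-10],"twist":[0,0,0]},{"claw":0.95,"dp":[0,0,-30],"twist":[0,0,0]},{"claw":0.95,"dp":[0,0,-60],"twist":[0,0,0]},{"claw":0.95,"dp":[0,0,-90],"twist":[0,0,0]},{"claw":0.95,"dp":[0,0,-116],"twist":[0,0,0]},{"claw":0.95,"dp":[0,0,-116],"twist":[0,0,0]}]'
```

```text
[416.   85.1  -6. ]
[[ 17.7 -31.3 -36. ]
 [ 17.8  32.5 -36. ]
 [ 60.4 -31.  -36.1]
 [ 60.5  31.6 -36.1]
 [ 16.4   0.1 -36. ]
 [ 62.4   0.  -36.1]]
t: 22.45
tool_pos: [418.1, 85.8, 112.6]
tcp_rot: [-0.009, 1.0, 0.0, 0.004]
contact_force: [1.0, -1.3, -2.5]
width: 0.227
```

```bash
python3 - <<'E'
from h import *
plan([538.9,-249,113],91)
E
python3 -m handwheel '[{"claw":0.95,"dp":[-10,-25,0],"twist":[0,0,0.14]},{"claw":0.95,"dp":[-25,-65,0],"twist":[0,0,0.28]},{"claw":0.95,"dp":[-40,-110,0],"twist":[0,0,0.42]},{"claw":0.95,"dp":[-55,-155,0],"twist":[0,0,0.56]},{"claw":0.95,"dp":[-70,-200,0],"twist":[0,0,0.7]},{"claw":0.95,"dp":[-85,-245,0],"twist":[0,0,0.84]},{"claw":0.95,"dp":[-100,-290,0],"twist":[0,0,0.98]},{"claw":0.95,"dp":[-115,-325,0],"twist":[0,0,1.12]}]'
python3 -m handwheel '[{"claw":0.95,"dp":[0,0,0],"twist":[0,0,0.14]},{"claw":0.95,"dp":[0,0,0],"twist":[0,0,0.28]},{"claw":0.95,"dp":[0,0,0],"twist":[0,0,0.42]},{"claw":0.95,"dp":[0,0,0],"twist":[0,0,0.56]},{"claw":0.95,"dp":[0,0,0],"twist":[0,0,0.7]},{"claw":0.95,"dp":[0,0,0],"twist":[0,0,0.84]},{"claw":0.95,"dp":[0,0,0],"twist":[0,0,0.98]},{"claw":0.95,"dp":[0,0,0],"twist":[0,0,1.12]}]'
python3 - <<'E'
from h import *
plan([538.9,-249,113],-93.5)
print(tool()[0],tool()[1].as_matrix()[:,1])
E
```

```text
dp [-115.0, -336.8, 0.3] twist [0.001, 0.007, -0.0] q6 -1.55
t: 23.25
tool_pos: [535.5, -239.7, 107.4]
tcp_rot: [0.527, 0.85, -0.0, -0.001]
contact_force: [0.3, -0.6, -2.0]
width: 0.223
t: 24.05
tool_pos: [534.9, -236.7, 107.4]
tcp_rot: [0.898, 0.441, -0.001, -0.002]
contact_force: [0.3, -0.2, -2.7]
width: 0.224
dp [-7.3, 10.6, -5.7] twist [-0.003, 0.002, 0.974] q6 0.12
[ 534.94483854 -236.73027369  107.35851548] [ 0.79125103 -0.61147994 -0.00375276]
```

```bash
python3 -m handwheel '[{"claw":0.95,"dp":[-7,10,0],"twist":[0,0,0.14]},{"claw":0.95,"dp":[-7,10,0],"twist":[0,0,0.28]},{"claw":0.95,"dp":[-7,10,0],"twist":[0,0,0.42]},{"claw":0.95,"dp":[-7,10,0],"twist":[0,0,0.56]},{"claw":0.95,"dp":[-7,10,0],"twist":[0,0,0.7]},{"claw":0.95,"dp":[-7,10,0],"twist":[0,0,0.84]},{"claw":0.95,"dp":[-7,10,0],"twist":[0,0,0.974]},{"claw":0.95,"dp":[-7,10,0],"twist":[0,0,0.974]}]'
python3 -m handwheel '[{"claw":0.95,"dp":[0,0,25],"twist":[0,0,0]},{"claw":0.95,"dp":[0,0,40],"twist":[0,0,0]},{"claw":0.95,"dp":[0,0,50],"twist":[0,0,0]},{"claw":0.95,"dp":[0,0,50],"twist":[0,0,0]},{"claw":0.95,"dp":[0,0,50],"twist":[0,0,0]}]'
python3 - <<'E'
from h import *
plan([538.9,-249,60],-93.5)
w=get_image("wrist");cv2.imwrite("pics/q1.png",w["img"]);print(tool()[0],get_obs()["width"],get_obs()["qpos"][5])
E
```

```text
t: 24.85
tool_pos: [538.7, -248.4, 107.5]
tcp_rot: [1.0, -0.027, -0.001, -0.001]
contact_force: [0.2, 0.9, -2.2]
width: 0.228
t: 25.35
tool_pos: [539.9, -249.3, 59.3]
tcp_rot: [1.0, -0.027, -0.0, -0.0]
contact_force: [-0.4, -0.6, -2.2]
width: 0.223
dp [-1.0, -0.2, -0.7] twist [-0.0, 0.0, 0.007] q6 1.08
[ 540.31738193 -249.53773816   59.88412547] 0.226473161948917 1.075560728125949
```

View pics/q1.png

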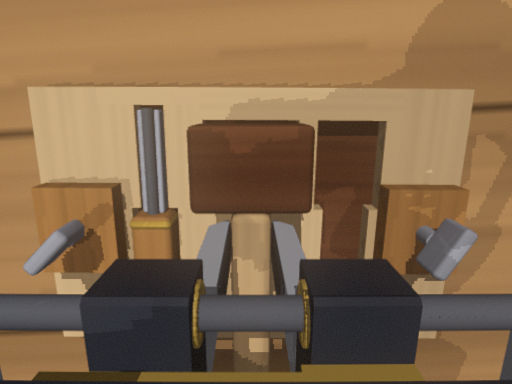

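```bash
python3 - <<'E'
from h import *
np.set_printoptions(precision=1,suppress=True)
w=get_image("wrist");p,Rt=tool();print(p);crop(w["img"],120,80,400,240,2.8,"pics/q2.png")
f=lambda uv,z:Rt.inv().apply(np.c_[onz(w,uv,z),[z]*len(uv)]-p)
print(f([(203,121),(299,121)],19)); 
print("recess exp",Rt.inv().apply(np.array([526.3+78*.9981,-247.7-78*.061,19])-p))
print(f([(188,126),(314,126),(190,212),(313,212)],96))
a=onz(w,[(32,87),(467,90)],19);print("tray far edge",a,np.linalg.norm(a[0]-a[1]),np.degrees(np.arctan2(*(a[0]-a[1])[::-1])))
E
```

```text
[ 540.5 -249.6   60.2]
[[ 61.4 -34.6  41.3]
 [ 61.5  34.   41.3]]
recess exp [63.6 -0.7 41.3]
[[ 61.4 -31.4 -35.7]
 [ 61.4  30.7 -35.7]
 [ 17.2 -32.2 -35.8]
 [ 17.2  32.2 -35.8]]
tray far edge [[ 633.9 -100.3]
 [ 615.5 -405.8]] 306.13187237709894 86.56134119079282
```

View pics/q2.png

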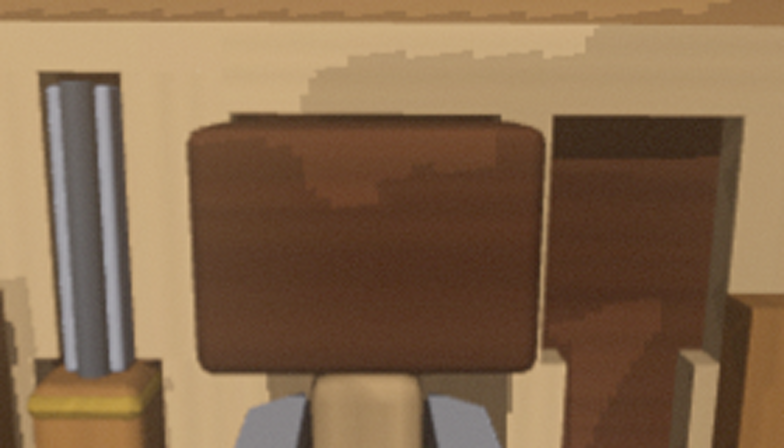

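```bash
python3 -m handwheel '[{"claw":0.95,"dp":[-3,-0.4,15],"twist":[0,0,0.007]},{"claw":0.95,"dp":[-3,-0.4,30],"twist":[0,0,0.007]},{"claw":0.95,"dp":[-3,-0.4,42],"twist":[0,0,0.007]},{"claw":0.95,"dp":[-3,-0.4,47],"twist":[0,0,0.007]},{"claw":0.95,"dp":[-3,-0.4,51],"twist":[0,0,0.007]},{"claw":0.95,"dp":[-3,-0.4,55],"twist":[0,0,0.007]},{"claw":0.95,"dp":[-3,-0.4,55],"twist":[0,0,0.007]}]' 60
```

```text
t: 26.15
tool_pos: [536.9, -248.7, 4.3]
tcp_rot: [1.0, -0.031, -0.0, -0.0]
contact_force: [0.1, -0.1, -2.1]
width: 0.227
```

```bash
python3 -m handwheel '[{"claw":0.95,"dp":[0,0,3],"twist":[0,0,0]},{"claw":0.95,"dp":[0,0,5],"twist":[0,0,0]},{"claw":0.95,"dp":[0,0,7],"twist":[0,0,0]},{"claw":0.95,"dp":[0,0,7],"twist":[0,0,0]}]'
```

```text
t: 26.55
tool_pos: [537.0, -248.8, -2.0]
tcp_rot: [1.0, -0.031, 0.0, 0.0]
contact_force: [-0.8, 0.2, 2.8]
width: 0.224
```

```bash
python3 -m handwheel '[{"claw":0.3,"dp":[0,0,0],"twist":[0,0,0]},{"claw":0.3,"dp":[0,0,0],"twist":[0,0,0]},{"claw":0.3,"dp":[0,0,0],"twist":[0,0,0]},{"claw":0.3,"dp":[0,0,-15],"twist":[0,0,0]},{"claw":0.3,"dp":[0,0,-30],"twist":[0,0,0]},{"claw":1,"dp":[8,0,-30],"twist":[0,0,0]},{"claw":1,"dp":[8,0,-30],"twist":[0,0,0]},{"claw":1,"dp":[8,0,-30],"twist":[0,0,0]}]' 40
python3 -m handwheel '[{"claw":1,"dp":[0,0,8],"twist":[0,0,0]},{"claw":1,"dp":[0,0,14],"twist":[0,0,0]},{"claw":1,"dp":[0,0,18],"twist":[0,0,0]},{"claw":1,"dp":[0,0,20],"twist":[0,0,0]},{"claw":1,"dp":[0,0,21],"twist":[0,0,0]},{"claw":1,"dp":[0,0,21],"twist":[0,0,0]}]'
```

```text
t: 27.35
tool_pos: [544.6, -248.9, 26.6]
tcp_rot: [1.0, -0.031, -0.001, -0.0]
contact_force: [-0.5, -0.1, -0.6]
width: 0.133
t: 27.95
tool_pos: [544.0, -248.7, 10.1]
tcp_rot: [1.0, -0.031, -0.0, -0.0]
contact_force: [-6.6, 3.0, 26.2]
width: 0.003
```

```bash
python3 -m handwheel '[{"claw":1,"dp":[0,0,-45],"twist":[0,0,0]},{"claw":1,"dp":[0,0,-90],"twist":[0,0,0]},{"claw":1,"dp":[-40,0,-130],"twist":[0,0,0]},{"claw":1,"dp":[-85,0,-150],"twist":[0,0,0]},{"claw":1,"dp":[-105,0,-150],"twist":[0,0,0]},{"claw":1,"dp":[-105,0,-150],"twist":[0,0,0]},{"claw":1,"dp":[-105,0,-150],"twist":[0,0,0]}]'
python3 - <<'E'
from h import *
w=get_image("wrist");cv2.imwrite("pics/r1.png",cv2.resize(w["img"],(800,600)));cv2.imwrite("pics/r1o.png",w["img"]);print(tool()[0],get_obs()["t"])
p,Rt=tool();print(proj(w,[[533.9,-124.2,77],[518.7,-371.8,77]])*1.5625)
E
```

```text
t: 28.65
tool_pos: [440.2, -242.7, 156.1]
tcp_rot: [1.0, -0.032, 0.0, -0.0]
contact_force: [0.6, -0.1, 0.2]
width: 0.004
[ 440.73434198 -242.811951    155.80972684] 28.7
[[153.14166302 139.00530634]
 [631.34985186 138.68449119]]
```

View pics/r1.png

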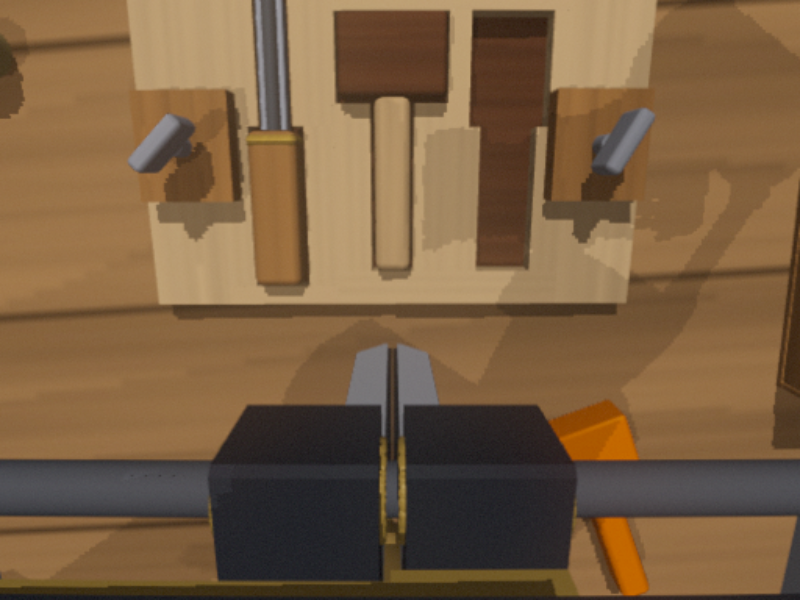

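```bash
python3 - <<'E'
from h import *
im=cv2.imread("pics/r1o.png")
a=cv2.resize(im[50:140,70:170],None,fx=4,fy=4,interpolation=cv2.INTER_CUBIC);b=cv2.resize(im[50:140,340:440],None,fx=4,fy=4,interpolation=cv2.INTER_CUBIC)
cv2.imwrite("pics/r2.png",np.hstack([a,b]))
E
```

```text
(no output)
```

View pics/r2.png

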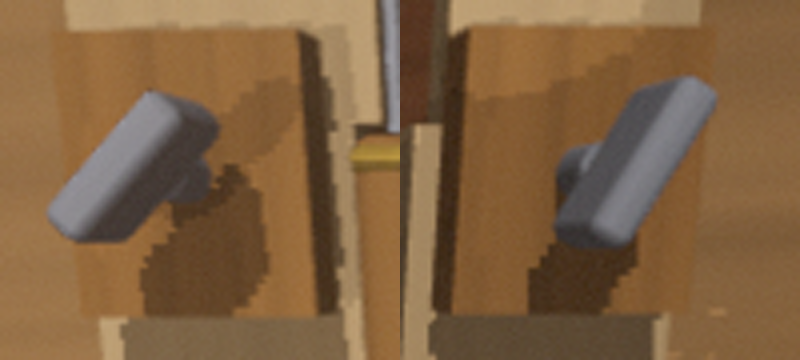

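```bash
python3 - <<'E'
from h import *
np.set_printoptions(precision=1,suppress=True)
w=get_image("wrist")
for n,q in (("L",[(85.5,107),(111.75,75)]),("R",[(415.5,71.3),(393,110.5)])):
    a=onz(w,q,77);v=a[1]-a[0];print(n,a,a.mean(0),np.linalg.norm(v),np.degrees(np.arctan2(v[1],v[0]))%180)
E
```

```text
L [[ 520.9 -111.7]
 [ 544.2 -137.2]] [ 532.6 -124.4] 34.55147850703418 132.45489077408118
R [[ 532.2 -380.3]
 [ 502.6 -363.3]] [ 517.4 -371.8] 34.176438422022564 150.12714986172148
```

```bash
python3 - <<'E'
from h import *
p,Rt=tool()
plan([533.2,-124.3,120],-93.5)
M=Rt.as_matrix();print("x",M[:,0],"y",M[:,1])
E
```

```text
dp [84.7, -124.0, 35.7] twist [-0.001, 0.0, -0.001] q6 0.99
x [ 9.98074590e-01 -6.20248949e-02 -1.60357129e-04] y [-6.20249945e-02 -9.98074339e-01 -7.16711268e-04]
```

```bash
python3 -m handwheel '[{"claw":0.8,"dp":[20,-30,0],"twist":[0,0,-0.14]},{"claw":0.8,"dp":[40,-60,0],"twist":[0,0,-0.28]},{"claw":0.8,"dp":[60,-90,0],"twist":[0,0,-0.42]},{"claw":0.6,"dp":[85,-124,0],"twist":[0,0,-0.56]},{"claw":0.6,"dp":[85,-124,0],"twist":[0,0,-0.7]},{"claw":0.4,"dp":[85,-124,0],"twist":[0,0,-0.84]},{"claw":0.4,"dp":[85,-124,0],"twist":[0,0,-0.98]},{"claw":0.4,"dp":[85,-124,0],"twist":[0,0,-1.12]}]' 20
python3 -m handwheel '[{"claw":0.4,"dp":[0,0,5],"twist":[0,0,-0.14]},{"claw":0.4,"dp":[0,0,10],"twist":[0,0,-0.28]},{"claw":0.4,"dp":[0,0,15],"twist":[0,0,-0.42]},{"claw":0.4,"dp":[0,0,20],"twist":[0,0,-0.56]},{"claw":0.4,"dp":[0,0,25],"twist":[0,0,-0.7]},{"claw":0.4,"dp":[0,0,30],"twist":[0,0,-0.84]},{"claw":0.4,"dp":[0,0,35],"twist":[0,0,-0.98]},{"claw":0.4,"dp":[0,0,35],"twist":[0,0,-1.12]}]'
python3 - <<'E'
from h import *
plan([533.2,-124.3,80],42.5);print(tool()[0])
E
```

```text
t: 29.55
tool_pos: [533.8, -123.5, 155.0]
tcp_rot: [0.862, 0.508, -0.0, -0.001]
contact_force: [-0.2, 0.4, 0.5]
width: 0.301
t: 30.35
tool_pos: [533.1, -123.6, 119.3]
tcp_rot: [0.461, 0.888, -0.0, -0.002]
contact_force: [-0.1, -0.5, 0.1]
width: 0.3
dp [-0.8, -0.3, 39.3] twist [-0.001, -0.003, -0.128] q6 -0.97
[ 533.08957968 -123.57306971  119.31523387]
```

```bash
python3 -m handwheel '[{"claw":0.4,"dp":[-0.5,-0.5,10],"twist":[0,0,-0.128]},{"claw":0.4,"dp":[-0.5,-0.5,25],"twist":[0,0,-0.128]},{"claw":0.4,"dp":[-0.5,-0.5,35],"twist":[0,0,-0.128]},{"claw":0.4,"dp":[-0.5,-0.5,35],"twist":[0,0,-0.128]}]'
python3 - <<'E'
from h import *
w=get_image("wrist");cv2.imwrite("pics/s1.png",w["img"]);print(tool()[0],proj(w,[533.2,-124.3,77]))
d=get_image("scene");u=proj(d,tool()[0])[0].astype(int);b=cv2.resize(d["img"][u[1]-40:u[1]+40,u[0]-40:u[0]+40],None,fx=5,fy=5,interpolation=cv2.INTER_CUBIC)
s=get_image("side");u=proj(s,tool()[0])[0].astype(int);a=cv2.resize(s["img"][u[1]-40:u[1]+40,u[0]-40:u[0]+40],None,fx=5,fy=5,interpolation=cv2.INTER_CUBIC)
cv2.imwrite("pics/s2.png",np.hstack([a,b]))
E
```

```text
t: 30.75
tool_pos: [531.8, -124.1, 84.0]
tcp_rot: [0.406, 0.914, -0.0, -0.002]
contact_force: [0.7, 0.2, 0.5]
width: 0.3
[ 532.36582166 -124.45133453   85.11129253] [[251.57900808 219.95001158]]
```

View pics/s1.png

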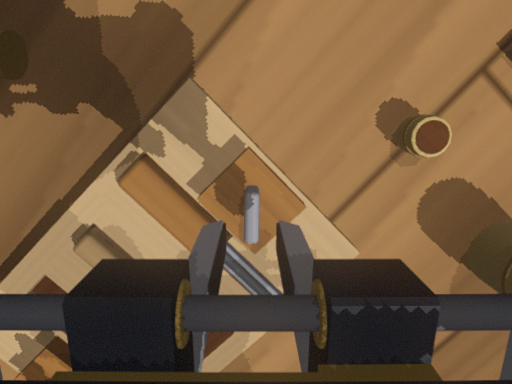

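View pics/s2.png

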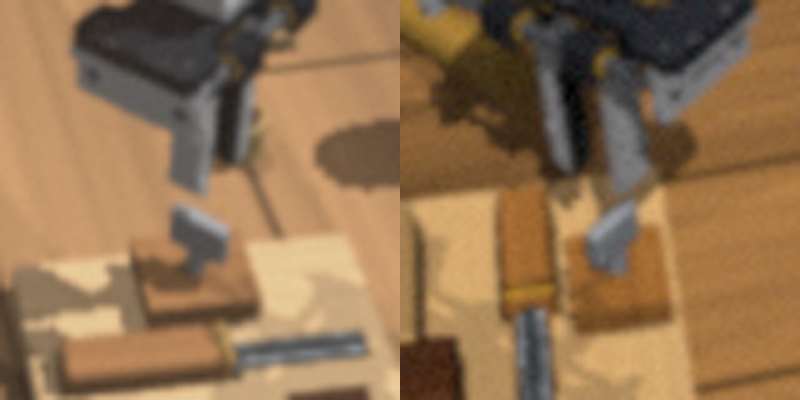

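```bash
python3 -m handwheel '[{"claw":0.4,"dp":[0,0,15],"twist":[0,0,0]},{"claw":0.4,"dp":[0,0,30],"twist":[0,0,0]},{"claw":0.4,"dp":[0,0,42],"twist":[0,0,0]},{"claw":0.4,"dp":[0,0,54],"twist":[0,0,0]},{"claw":0.4,"dp":[0,0,54],"twist":[0,0,0]},{"claw":1,"dp":[0,0,54],"twist":[0,0,0]},{"claw":1,"dp":[0,0,54],"twist":[0,0,0]},{"claw":1,"dp":[0,0,54],"twist":[0,0,0]}]' 15
python3 -m handwheel '[{"claw":1,"dp":[0,0,0],"twist":[0,0,0]},{"claw":1,"dp":[0,0,0],"twist":[0,0,0]}]'
```

```text
t: 31.7
tool_pos: [533.1, -125.0, 33.1]
tcp_rot: [0.406, 0.914, 0.0, 0.001]
contact_force: [0.2, 0.8, 0.7]
width: 0.102
t: 31.9
tool_pos: [533.2, -125.1, 33.1]
tcp_rot: [0.406, 0.914, 0.0, 0.001]
contact_force: [-0.4, 0.6, 2.9]
width: 0.103
```

```bash
python3 -m handwheel '[{"claw":1,"dp":[0,0,0],"twist":[0,0,0.1]},{"claw":1,"dp":[0,0,0],"twist":[0,0,0.2]},{"claw":1,"dp":[0,0,0],"twist":[0,0,0.3]},{"claw":1,"dp":[0,0,0],"twist":[0,0,0.4]},{"claw":1,"dp":[0,0,0],"twist":[0,0,0.5]},{"claw":1,"dp":[0,0,0],"twist":[0,0,0.6]},{"claw":1,"dp":[0,0,0],"twist":[0,0,0.7]},{"claw":1,"dp":[0,0,0],"twist":[0,0,0.8]}]' 25
python3 -m handwheel '[{"claw":1,"dp":[0,0,0],"twist":[0,0,0.03]},{"claw":1,"dp":[0,0,0],"twist":[0,0,0.03]}]'
python3 - <<'E'
from h import *
p,Rt=tool();y=Rt.as_matrix()[:,1];print(np.degrees(np.arctan2(y[1],y[0])),get_obs()["moment"],get_obs()["contact_force"],get_obs()["width"])
E
```

```text
t: 32.7
tool_pos: [532.2, -125.4, 33.1]
tcp_rot: [0.731, 0.683, -0.0, 0.0]
contact_force: [-2.4, -0.2, 4.2]
width: 0.106
t: 32.9
tool_pos: [532.2, -125.4, 33.1]
tcp_rot: [0.739, 0.673, -0.0, 0.0]
contact_force: [-3.0, -1.0, 6.2]
width: 0.105
-5.340853300356751 [-0.24475846  0.38500282  0.41466015] [-3.04187878 -0.95198107  6.21394634] 0.10483626661661517
```

```bash
python3 -m handwheel '[{"claw":0.4,"dp":[0,0,0],"twist":[0,0,0]},{"claw":0.4,"dp":[0,0,0],"twist":[0,0,0]},{"claw":0.4,"dp":[0,0,0],"twist":[0,0,0]},{"claw":0.4,"dp":[0,0,-30],"twist":[0,0,0]},{"claw":0.4,"dp":[0,0,-60],"twist":[0,0,0]},{"claw":0.4,"dp":[0,0,-90],"twist":[0,0,0]},{"claw":0.4,"dp":[0,0,-90],"twist":[0,0,0]}]'
python3 - <<'E'
from h import *
p,Rt=tool();print(p)
plan([518,-371.8,120],60)
w=get_image("wrist");cv2.imwrite("pics/t1.png",w["img"])
E
```

```text
t: 33.6
tool_pos: [535.6, -125.8, 126.3]
tcp_rot: [0.74, 0.673, 0.002, 0.004]
contact_force: [1.0, 0.3, -0.9]
width: 0.3
[ 535.55441264 -125.80257054  126.32387369]
dp [-246.5, 5.8, 6.8] twist [0.006, 0.006, -1.142] q6 -0.26
```

View pics/t1.png

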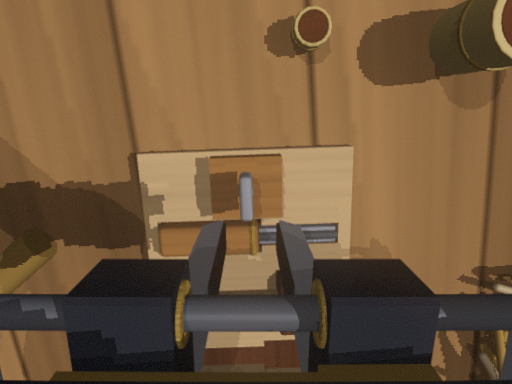

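```bash
python3 -m handwheel '[{"claw":0.4,"dp":[-40,1,0],"twist":[0,0,-0.14]},{"claw":0.4,"dp":[-80,2,0],"twist":[0,0,-0.28]},{"claw":0.4,"dp":[-120,3,0],"twist":[0,0,-0.42]},{"claw":0.4,"dp":[-160,4,0],"twist":[0,0,-0.56]},{"claw":0.4,"dp":[-200,5,0],"twist":[0,0,-0.7]},{"claw":0.4,"dp":[-230,6,0],"twist":[0,0,-0.84]},{"claw":0.4,"dp":[-246,6,0],"twist":[0,0,-0.98]},{"claw":0.4,"dp":[-246,6,10],"twist":[0,0,-1.12]}]'
python3 -m handwheel '[{"claw":0.4,"dp":[0,0,15],"twist":[0,0,-0.02]},{"claw":0.4,"dp":[0,0,25],"twist":[0,0,-0.02]},{"claw":0.4,"dp":[0,0,25],"twist":[0,0,-0.02]}]'
python3 - <<'E'
from h import *
p,Rt=tool();print(p)
plan([518,-371.8,33],60)
w=get_image("wrist");cv2.imwrite("pics/t2.png",w["img"])
E
```

```text
t: 34.45
tool_pos: [514.6, -373.2, 111.0]
tcp_rot: [0.268, 0.963, -0.0, -0.0]
contact_force: [0.2, 0.4, -0.0]
width: 0.303
t: 34.75
tool_pos: [513.4, -368.8, 84.3]
tcp_rot: [0.26, 0.966, 0.001, -0.003]
contact_force: [-1.1, 0.3, 0.1]
width: 0.303
[ 513.41567523 -368.761337     84.27810873]
dp [-5.8, -0.4, 51.2] twist [0.001, -0.006, -0.003] q6 -1.78
```

View pics/t2.png

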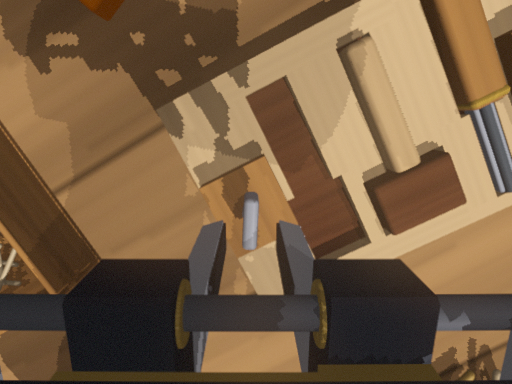

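```bash
python3 -m handwheel '[{"claw":0.4,"dp":[-5,-0.4,0],"twist":[0,0,0]},{"claw":0.4,"dp":[-5,-0.4,15],"twist":[0,0,0]},{"claw":0.4,"dp":[-5,-0.4,30],"twist":[0,0,0]},{"claw":0.4,"dp":[-5,-0.4,42],"twist":[0,0,0]},{"claw":0.4,"dp":[-5,-0.4,51],"twist":[0,0,0]},{"claw":1,"dp":[-5,-0.4,51],"twist":[0,0,0]},{"claw":1,"dp":[-5,-0.4,51],"twist":[0,0,0]},{"claw":1,"dp":[-5,-0.4,51],"twist":[0,0,0]}]' 15
python3 -m handwheel '[{"claw":1,"dp":[0,0,0],"twist":[0,0,0]},{"claw":1,"dp":[0,0,0],"twist":[0,0,0]}]'
```

```text
t: 35.6
tool_pos: [520.0, -373.2, 37.1]
tcp_rot: [0.26, 0.966, 0.0, 0.001]
contact_force: [0.1, 0.0, -1.8]
width: 0.106
t: 35.8
tool_pos: [519.9, -373.2, 37.0]
tcp_rot: [0.26, 0.966, 0.0, 0.001]
contact_force: [0.8, 1.6, 0.3]
width: 0.105
```

```bash
python3 -m handwheel '[{"claw":1,"dp":[0,0,0],"twist":[0,0,0.14]},{"claw":1,"dp":[0,0,0],"twist":[0,0,0.28]},{"claw":1,"dp":[0,0,0],"twist":[0,0,0.42]},{"claw":1,"dp":[0,0,0],"twist":[0,0,0.56]},{"claw":1,"dp":[0,0,0],"twist":[0,0,0.7]},{"claw":1,"dp":[0,0,0],"twist":[0,0,0.84]},{"claw":1,"dp":[0,0,0],"twist":[0,0,0.98]},{"claw":1,"dp":[0,0,0],"twist":[0,0,1.1]}]' 25
python3 -m handwheel '[{"claw":1,"dp":[0,0,0],"twist":[0,0,0.05]},{"claw":1,"dp":[0,0,0],"twist":[0,0,0.05]}]'
python3 - <<'E'
from h import *
p,Rt=tool();y=Rt.as_matrix()[:,1];print(np.degrees(np.arctan2(y[1],y[0])),get_obs()["moment"],get_obs()["contact_force"],get_obs()["width"])
E
```

```text
t: 36.6
tool_pos: [517.1, -374.6, 37.0]
tcp_rot: [0.728, 0.686, -0.002, -0.0]
contact_force: [-4.2, -2.2, 3.0]
width: 0.106
t: 36.8
tool_pos: [517.2, -374.7, 37.0]
tcp_rot: [0.742, 0.67, -0.002, -0.0]
contact_force: [-4.1, -3.9, 2.4]
width: 0.108
-5.8806858757711336 [-0.54239375  1.02127123  0.41861024] [-4.09167945 -3.85177292  2.44412017] 0.10768128933156458
```

Release, raise, and go look at the keeper board (and verify the wings).

```bash
python3 -m handwheel '[{"claw":0.4,"dp":[0,0,0],"twist":[0,0,0]},{"claw":0.4,"dp":[0,0,0],"twist":[0,0,0]},{"claw":0.4,"dp":[0,0,0],"twist":[0,0,0]},{"claw":0.4,"dp":[0,0,-30],"twist":[0,0,0]},{"claw":0.4,"dp":[0,0,-70],"twist":[0,0,0]},{"claw":0.4,"dp":[-40,0,-110],"twist":[0,0,0]},{"claw":0.4,"dp":[-75,0,-140],"twist":[0,0,0]},{"claw":0.4,"dp":[-75,0,-140],"twist":[0,0,0]}]'
python3 - <<'E'
from h import *
p,Rt=tool();print(p)
w=get_image("wrist");cv2.imwrite("pics/u1.png",cv2.resize(w["img"],(800,600)));cv2.imwrite("pics/u1o.png",w["img"])
d=get_image("scene");cv2.imwrite("pics/u2.png",d["img"])
E
```

```text
t: 37.6
tool_pos: [513.2, -454.2, 181.6]
tcp_rot: [0.744, 0.668, -0.001, 0.006]
contact_force: [0.1, 0.2, 1.3]
width: 0.305
[ 513.19333665 -454.2064796   181.61672935]
```

View pics/u1.png

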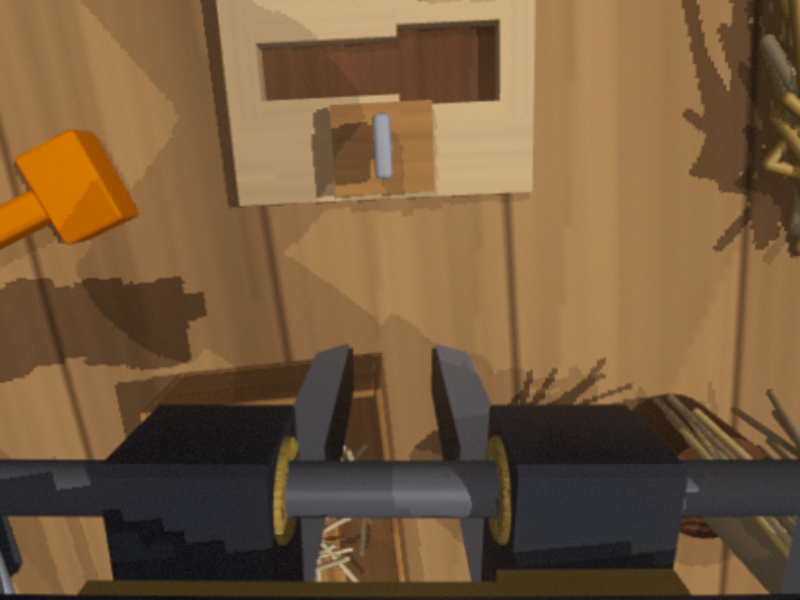

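View pics/u2.png

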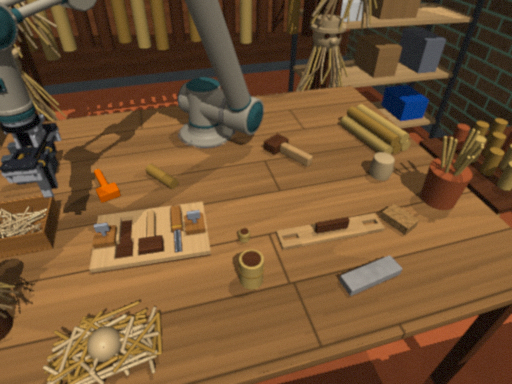

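```bash
python3 - <<'E'
from h import *
plan([643,200,230],-1.7)
E
```

```text
dp [658.7, 62.0, -53.1] twist [0.002, 0.0, -0.076] q6 -0.72
```

```bash
python3 -m handwheel '[{"claw":0.2,"dp":[45,4,-20],"twist":[0,0,-0.076]},{"claw":0.2,"dp":[90,8,-40],"twist":[0,0,-0.076]},{"claw":0.2,"dp":[135,12,-53],"twist":[0,0,-0.076]},{"claw":0.2,"dp":[180,16,-53],"twist":[0,0,-0.076]},{"claw":0.2,"dp":[225,21,-53],"twist":[0,0,-0.076]},{"claw":0.2,"dp":[270,25,-53],"twist":[0,0,-0.076]},{"claw":0.2,"dp":[315,29,-53],"twist":[0,0,-0.076]},{"claw":0.2,"dp":[360,33,-53],"twist":[0,0,-0.076]}]'
python3 - <<'E'
from h import *
plan([643,200,230],-1.7)
E
```

```text
t: 38.5
tool_pos: [580.3, -89.4, 227.4]
tcp_rot: [0.717, 0.697, -0.001, -0.002]
contact_force: [-0.0, 0.2, 0.2]
width: 0.401
dp [291.0, 54.7, -2.2] twist [-0.004, -0.002, 0.002] q6 -0.24
```

```bash
python3 -m handwheel '[{"claw":0.2,"dp":[45,10,0],"twist":[0,0,0]},{"claw":0.2,"dp":[90,20,0],"twist":[0,0,0]},{"claw":0.2,"dp":[135,30,0],"twist":[0,0,0]},{"claw":0.2,"dp":[180,40,0],"twist":[0,0,0]},{"claw":0.2,"dp":[225,48,0],"twist":[0,0,0]},{"claw":0.2,"dp":[265,54,0],"twist":[0,0,0]},{"claw":0.2,"dp":[285,54,0],"twist":[0,0,0]},{"claw":0.2,"dp":[285,54,0],"twist":[0,0,0]}]'
python3 -m handwheel '[{"claw":0.2,"dp":[0,0,0],"twist":[0,0,0]},{"claw":0.2,"dp":[0,0,0],"twist":[0,0,0]}]'
python3 - <<'E'
from h import *
print(tool()[0])
w=get_image("wrist");cv2.imwrite("pics/v1.png",cv2.resize(w["img"],(800,600)));cv2.imwrite("pics/v1o.png",w["img"])
E
```

```text
t: 39.3
tool_pos: [642.2, 193.2, 227.4]
tcp_rot: [0.716, 0.698, -0.001, -0.001]
contact_force: [0.3, -0.1, -0.8]
width: 0.405
t: 39.5
tool_pos: [643.6, 188.4, 229.3]
tcp_rot: [0.718, 0.696, -0.001, 0.0]
contact_force: [-0.4, -0.6, 0.2]
width: 0.396
[643.59098005 188.35543098 229.26211038]
```

View pics/v1.png

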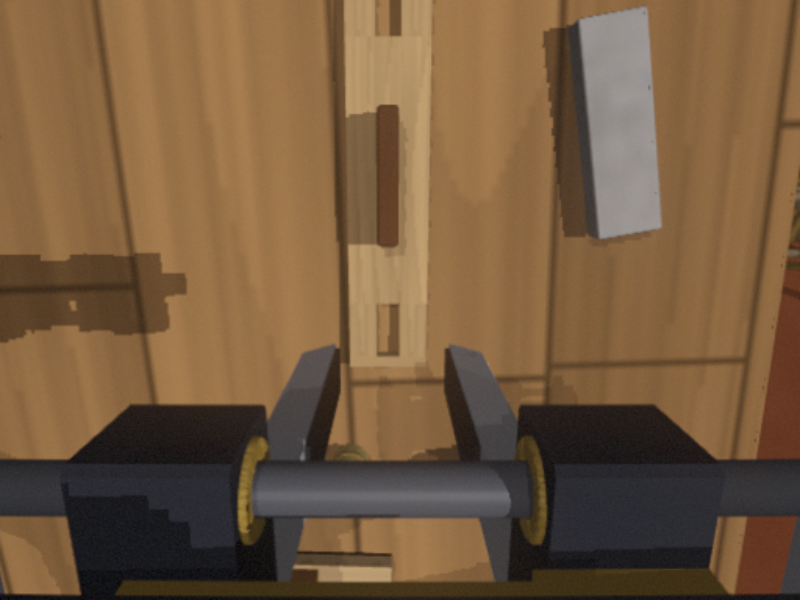

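```bash
python3 - <<'E'
from h import *
np.set_printoptions(precision=1,suppress=True)
w=get_image("wrist");im=w["img"];k=.64
crop(im,210,50,290,250,3,"pics/v2.png")
a=onz(w,np.array([(377,105),(398.5,105),(377.5,246),(398.5,246)])*k,46);print(a,a.mean(0)); v=(a[0]+a[1]-a[2]-a[3])/2;print(np.linalg.norm(v),np.degrees(np.arctan2(v[1],v[0])))
b=onz(w,np.array([(350,365),(427,366),(345,20),(432,20)])*k,12);print(b,np.linalg.norm(b[0]-b[1]),np.linalg.norm(b[2]-b[3]))
for q in ((0,2),(1,3)): v=b[q[1]]-b[q[0]];print(np.degrees(np.arctan2(v[1],v[0])))
E
```

```text
[[637.  303.5]
 [652.  303. ]
 [633.8 204.8]
 [649.3 204.3]] [643.  253.9]
98.73664928222247 88.30105999891663
[[605.6  99.2]
 [671.1  96.3]
 [614.9 367.2]
 [678.6 365.3]] 65.6013512441135 63.77670924667765
88.01935808048633
88.40745744385289
```

View pics/v2.png

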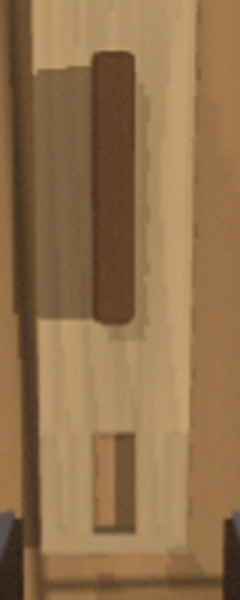

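```bash
python3 - <<'E'
from h import *
plan([643,254,60],-1.8)
E
```

```text
dp [65.8, -3.1, 169.6] twist [0.0, 0.0, 0.0] q6 0.21
```

```bash
python3 -m handwheel '[{"claw":0.2,"dp":[20,-1,40],"twist":[0,0,0]},{"claw":0.2,"dp":[40,-2,80],"twist":[0,0,0]},{"claw":0.2,"dp":[65,-3,120],"twist":[0,0,0]},{"claw":0.2,"dp":[65,-3,155],"twist":[0,0,0]},{"claw":0.2,"dp":[65,-3,168],"twist":[0,0,0]},{"claw":0.2,"dp":[65,-3,168],"twist":[0,0,0]},{"claw":0.2,"dp":[65,-3,168],"twist":[0,0,0]}]'
python3 - <<'E'
from h import *
plan([643,254,-5],-1.8)
w=get_image("wrist");cv2.imwrite("pics/w1.png",w["img"])
E
```

```text
t: 40.3
tool_pos: [644.5, 254.4, 63.2]
tcp_rot: [0.718, 0.696, 0.001, 0.001]
contact_force: [-0.1, -0.1, -0.7]
width: 0.401
dp [-0.5, -1.7, 68.2] twist [0.003, -0.001, 0.001] q6 0.31
```

View pics/w1.png

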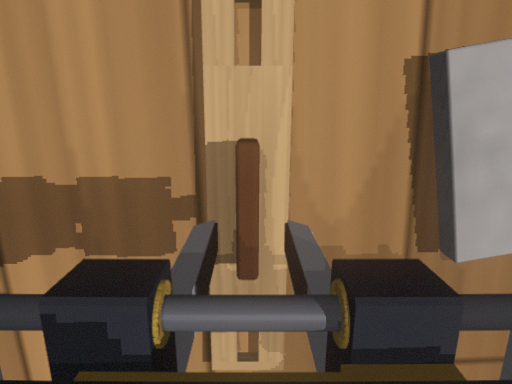

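```bash
python3 -m handwheel '[{"claw":0.2,"dp":[0,-1.5,20],"twist":[0,0,0]},{"claw":0.2,"dp":[0,-1.5,40],"twist":[0,0,0]},{"claw":0.2,"dp":[0,-1.5,57],"twist":[0,0,0]},{"claw":0.2,"dp":[0,-1.5,66],"twist":[0,0,0]},{"claw":0.2,"dp":[0,-1.5,66],"twist":[0,0,0]},{"claw":1,"dp":[0,-1.5,66],"twist":[0,0,0]},{"claw":1,"dp":[0,-1.5,66],"twist":[0,0,0]},{"claw":1,"dp":[0,-1.5,66],"twist":[0,0,0]}]' 60
python3 -m handwheel '[{"claw":1,"dp":[0,0,0],"twist":[0,0,0]},{"claw":1,"dp":[0,0,0],"twist":[0,0,0]}]'
python3 - <<'E'
from h import *
w=get_image("wrist");cv2.imwrite("pics/w2.png",w["img"]);print(tool()[0])
E
```

```text
t: 41.15
tool_pos: [642.4, 255.4, -3.3]
tcp_rot: [0.717, 0.697, 0.001, 0.0]
contact_force: [0.1, -0.9, -0.3]
width: 0.181
t: 41.35
tool_pos: [642.3, 255.4, -3.4]
tcp_rot: [0.717, 0.697, 0.001, 0.0]
contact_force: [0.6, -0.5, 5.4]
width: 0.167
[642.29497542 255.40870896  -3.37889293]
```

View pics/w2.png

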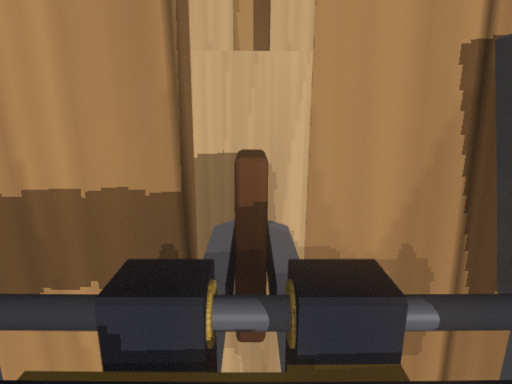

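```bash
python3 - <<'E'
from h import *
np.set_printoptions(precision=1,suppress=True)
w=get_image("wrist");p,Rt=tool();print(p);crop(w["img"],180,0,330,170,3.5,"pics/w3.png")
f=lambda uv,z:Rt.inv().apply(np.c_[onz(w,uv,z),[z]*len(uv)]-p)
print(f([(236,157),(268,157),(252,155)],46)); print(f([(233,51),(270,51),(191,50),(311,50)],12))
E
python3 -m handwheel '[{"claw":1,"dp":[0,0,-5],"twist":[0,0,0]},{"claw":1,"dp":[0,0,-20],"twist":[0,0,0]},{"claw":1,"dp":[0,0,-50],"twist":[0,0,0]},{"claw":1,"dp":[0,0,-90],"twist":[0,0,0]},{"claw":1,"dp":[0,0,-130],"twist":[0,0,0]},{"claw":1,"dp":[0,0,-160],"twist":[0,0,0]},{"claw":1,"dp":[0,0,-160],"twist":[0,0,0]}]' 60
python3 - <<'E'
from h import *
w=get_image("wrist");cv2.imwrite("pics/w4.png",w["img"]);print(tool()[0],get_obs()["width"])
plan([526.3,-248,155],-3.5)
E
```

```text
[642.3 255.4  -3.4]
[[ 48.4  -6.7 -49.4]
 [ 48.4   8.1 -49.3]
 [ 49.3   0.7 -49.3]]
[[ 99.8  -9.3 -15.3]
 [ 99.8  10.2 -15.3]
 [100.3 -31.4 -15.4]
 [100.4  31.8 -15.2]]
t: 42.15
tool_pos: [644.6, 256.2, 161.5]
tcp_rot: [0.717, 0.697, 0.005, 0.002]
contact_force: [1.1, -0.3, -1.5]
width: 0.165
[642.7188494  255.63420928 157.97306473] 0.16484537753961767
dp [-506.8, -101.9, 1.7] twist [0.005, -0.002, 0.032] q6 0.31
```

View pics/w4.png

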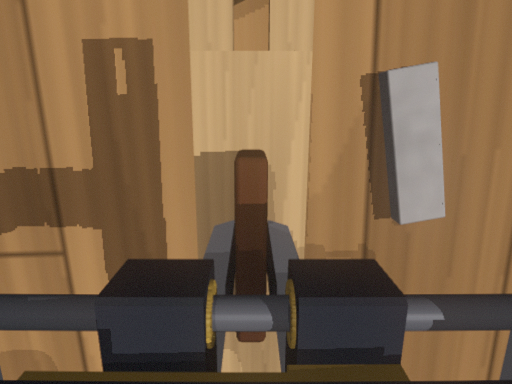

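View pics/w3.png

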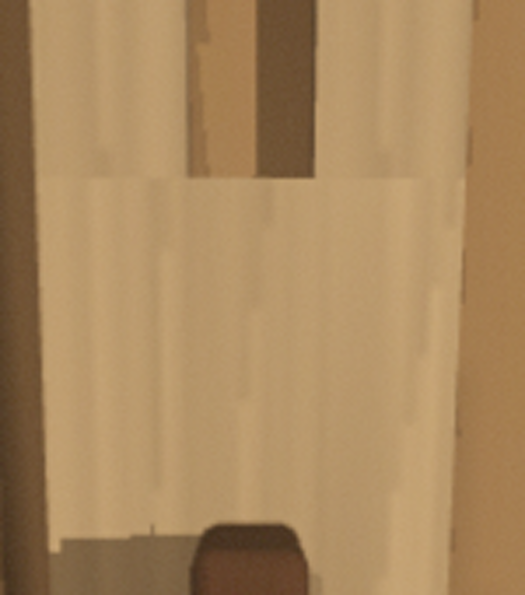

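```bash
python3 -m handwheel '[{"claw":1,"dp":[-12,-3,0],"twist":[0,0,0]},{"claw":1,"dp":[-35,-7,0],"twist":[0,0,0.01]},{"claw":1,"dp":[-70,-14,0],"twist":[0,0,0.02]},{"claw":1,"dp":[-105,-21,0],"twist":[0,0,0.03]},{"claw":1,"dp":[-140,-28,0],"twist":[0,0,0.03]},{"claw":1,"dp":[-175,-35,0],"twist":[0,0,0.03]},{"claw":1,"dp":[-210,-42,0],"twist":[0,0,0.03]},{"claw":1,"dp":[-245,-49,0],"twist":[0,0,0.03]}]'
python3 - <<'E'
from h import *
print(tool()[0],get_obs()["width"])
plan([525.6,-247.5,155],-3.5)
E
```

```text
t: 43.0
tool_pos: [582.2, 9.8, 152.4]
tcp_rot: [0.728, 0.686, -0.002, -0.002]
contact_force: [1.0, -0.7, -1.8]
width: 0.166
[582.24496533   9.7950211  152.43182204] 0.16569592268080893
dp [-260.2, -41.4, -2.2] twist [-0.006, 0.0, 0.002] q6 -0.04
```

```bash
python3 -m handwheel '[{"claw":1,"dp":[-35,-6,0],"twist":[0,0,0]},{"claw":1,"dp":[-70,-12,0],"twist":[0,0,0]},{"claw":1,"dp":[-105,-18,0],"twist":[0,0,0]},{"claw":1,"dp":[-140,-24,0],"twist":[0,0,0]},{"claw":1,"dp":[-175,-30,0],"twist":[0,0,0]},{"claw":1,"dp":[-210,-36,0],"twist":[0,0,0]},{"claw":1,"dp":[-240,-41,0],"twist":[0,0,0]},{"claw":1,"dp":[-255,-41,0],"twist":[0,0,0]}]'
python3 -m handwheel '[{"claw":1,"dp":[0,0,0],"twist":[0,0,0]},{"claw":1,"dp":[0,0,0],"twist":[0,0,0]}]'
python3 - <<'E'
from h import *
print(tool()[0],get_obs()["width"])
plan([525.6,-247.5,90],-3.5)
w=get_image("wrist");cv2.imwrite("pics/x1.png",w["img"])
d=get_image("scene");crop(d["img"],60,120,260,270,4,"pics/x2.png")
E
```

```text
t: 43.8
tool_pos: [526.3, -242.3, 152.7]
tcp_rot: [0.729, 0.685, -0.001, -0.003]
contact_force: [1.4, 0.1, -2.0]
width: 0.167
t: 44.0
tool_pos: [528.8, -239.2, 154.2]
tcp_rot: [0.728, 0.686, 0.0, -0.002]
contact_force: [-0.4, 0.2, -3.1]
width: 0.165
[ 528.79126901 -239.16692704  154.23119851] 0.1645613503825307
dp [-8.7, -2.6, 64.2] twist [-0.002, -0.003, 0.002] q6 -0.49
```

View pics/x1.png

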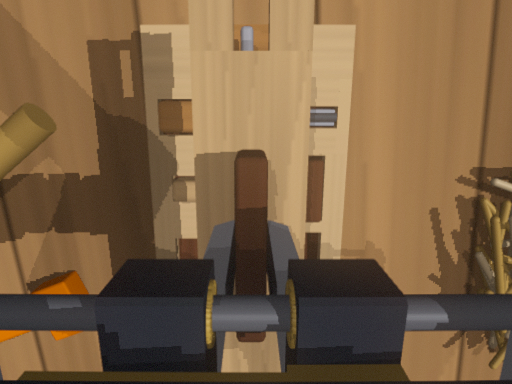

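View pics/x2.png

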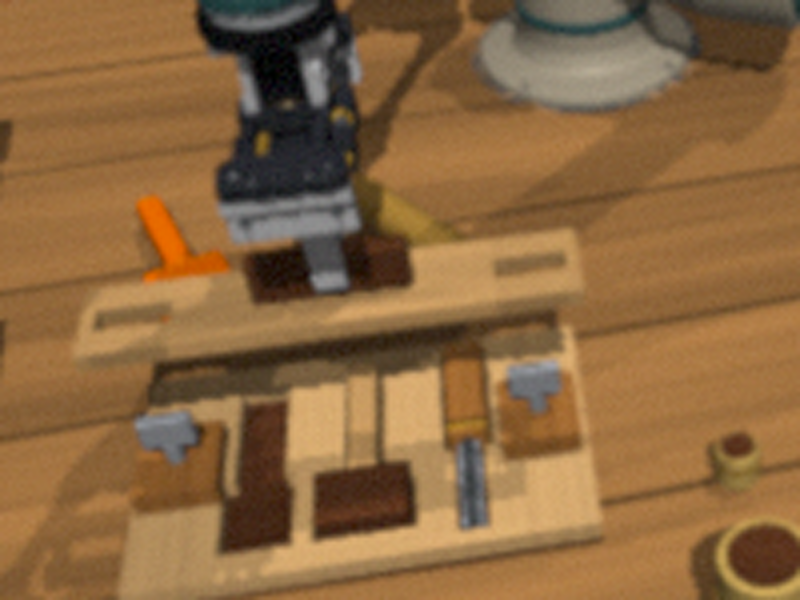

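```bash
python3 -m handwheel '[{"claw":1,"dp":[-8.5,-2.6,10],"twist":[0,0,0.002]},{"claw":1,"dp":[-8.5,-2.6,30],"twist":[0,0,0.002]},{"claw":1,"dp":[-8.5,-2.6,50],"twist":[0,0,0.002]},{"claw":1,"dp":[-8.5,-2.6,62],"twist":[0,0,0.002]},{"claw":1,"dp":[-8.5,-2.6,62],"twist":[0,0,0.002]},{"claw":1,"dp":[-8.5,-2.6,62],"twist":[0,0,0.002]}]'
python3 - <<'E'
from h import *
np.set_printoptions(precision=1,suppress=True)
print(tool()[0],get_obs()["width"])
plan([525.6,-247.5,40],-3.5)
w=get_image("wrist");crop(w["img"],180,0,330,100,5,"pics/y1.png")
d=get_image("scene");crop(d["img"],70,150,230,270,5,"pics/y2.png")
s=get_image("side");crop(s["img"],220,200,370,360,4,"pics/y3.png")
print(proj(d,[[533.5,-124.5,77],[518,-372,77]]))
E
```

```text
t: 44.7
tool_pos: [526.7, -248.7, 93.6]
tcp_rot: [0.728, 0.685, 0.0, 0.0]
contact_force: [0.8, -0.2, -2.5]
width: 0.166
[ 526.7 -248.7   93.6] 0.16604633852169606
dp [1.1, -1.1, 53.6] twist [0.0, 0.0, 0.001] q6 -0.5
[[192.2 210.7]
 [ 99.2 223.4]]
```

View pics/y1.png

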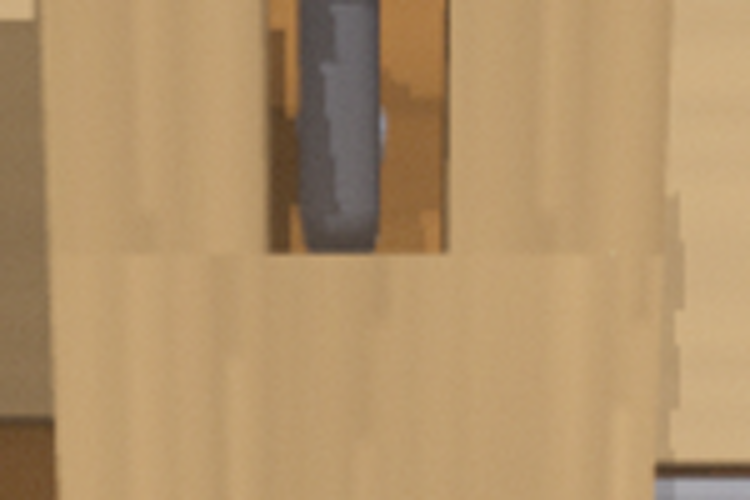

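View pics/y2.png

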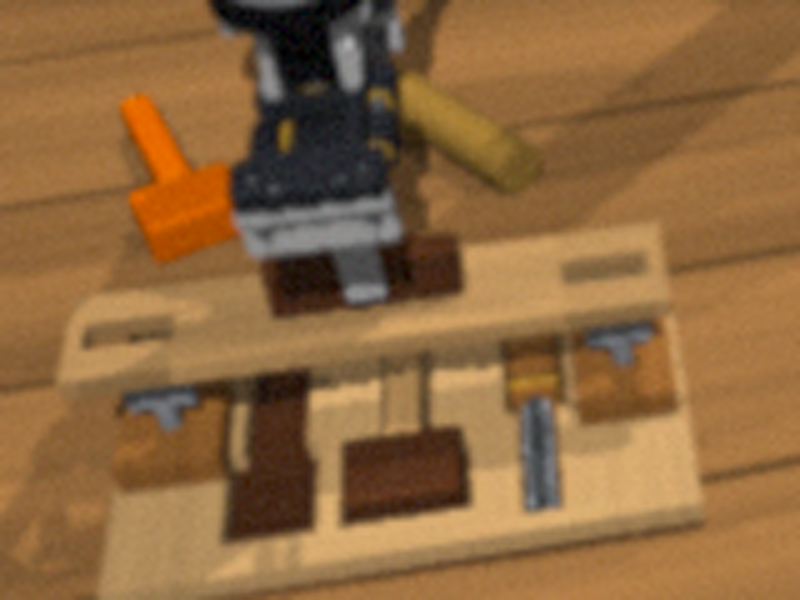

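View pics/y3.png

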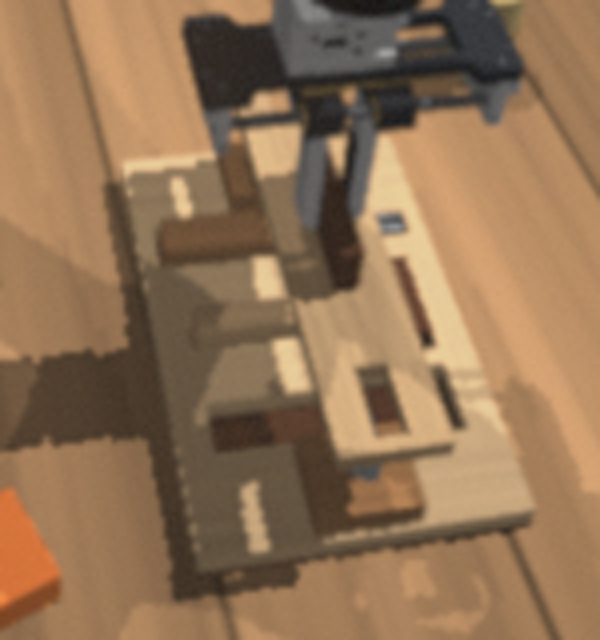

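```bash
python3 - <<'E'
from h import *
np.set_printoptions(precision=1,suppress=True)
w=get_image("wrist");p,Rt=tool();print(p)
f=lambda uv,z:Rt.inv().apply(np.c_[onz(w,uv,z),[z]*len(uv)]-p)
print(f([(233.6,50.6),(269.4,50.6)],p[2]+3.4+12)); print(f([(240.4,44),(255.6,44),(248,47),(248,50)],77))
E
```

```text
[ 527.1 -249.1   94.5]
[[ 99.9  -8.9 -15.5]
 [ 99.9  10.  -15.5]]
[[109.   -6.2  17.4]
 [109.    3.1  17.4]
 [107.3  -1.5  17.4]
 [105.6  -1.5  17.4]]
```

```bash
python3 -m handwheel '[{"claw":1,"dp":[0.8,-2,0],"twist":[0,0,0]},{"claw":1,"dp":[0.8,-2,8],"twist":[0,0,0]},{"claw":1,"dp":[0.8,-2,16],"twist":[0,0,0]},{"claw":1,"dp":[0.8,-2,22],"twist":[0,0,0]},{"claw":1,"dp":[0.8,-2,27],"twist":[0,0,0]},{"claw":1,"dp":[0.8,-2,32],"twist":[0,0,0]},{"claw":1,"dp":[0.8,-2,32],"twist":[0,0,0]}]'
python3 - <<'E'
from h import *
np.set_printoptions(precision=1,suppress=True)
w=get_image("wrist");crop(w["img"],180,0,330,100,4,"pics/z1.png")
d=get_image("scene");crop(d["img"],70,170,230,270,5,"pics/z2.png"); print(tool()[0],get_obs()["contact_force"])
E
```

```text
t: 45.6
tool_pos: [523.9, -247.5, 60.4]
tcp_rot: [0.728, 0.685, -0.0, -0.001]
contact_force: [0.6, -0.1, -2.0]
width: 0.167
[ 524.5 -247.9   61.3] [-1.6 -0.5 -1.6]
```

View pics/z1.png

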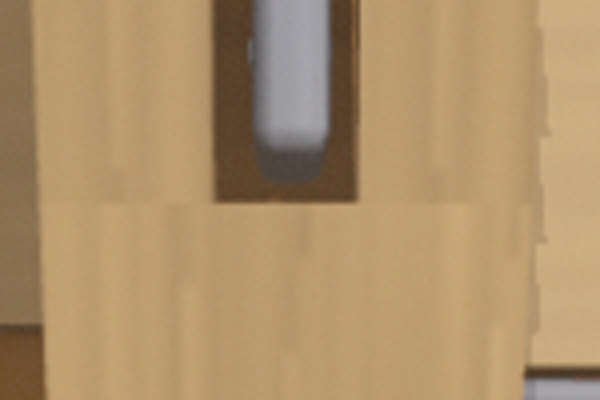

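View pics/z2.png

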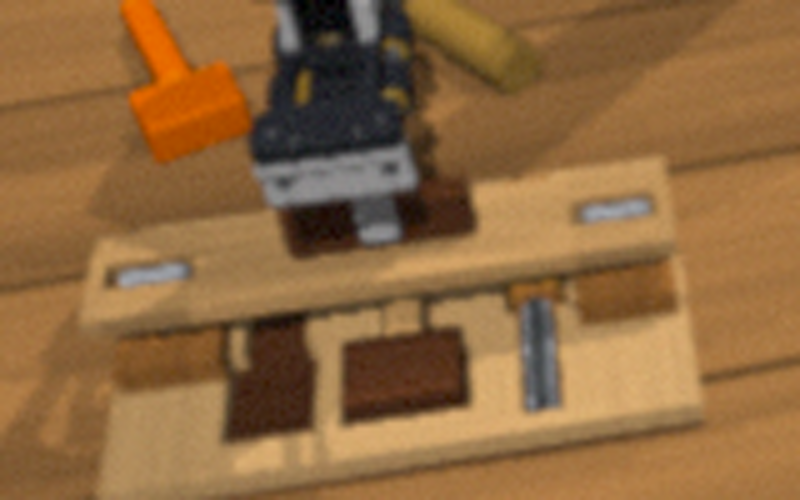

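```bash
python3 -m handwheel '[{"claw":1,"dp":[0,-0.3,7],"twist":[0,0,0]},{"claw":1,"dp":[0,-0.3,14],"twist":[0,0,0]},{"claw":1,"dp":[0,-0.3,20],"twist":[0,0,0]},{"claw":1,"dp":[0,-0.3,24],"twist":[0,0,0]},{"claw":1,"dp":[0,-0.3,27],"twist":[0,0,0]},{"claw":1,"dp":[0,-0.3,29],"twist":[0,0,0]},{"claw":1,"dp":[0,-0.3,29],"twist":[0,0,0]}]'
```

```text
t: 46.4
tool_pos: [523.9, -247.7, 33.6]
tcp_rot: [0.728, 0.685, -0.0, -0.0]
contact_force: [-2.5, 2.2, 4.5]
width: 0.167
```

```bash
python3 -m handwheel '[{"claw":0.4,"dp":[0,0,0],"twist":[0,0,0]},{"claw":0.4,"dp":[0,0,0],"twist":[0,0,0]},{"claw":0.4,"dp":[0,0,0],"twist":[0,0,0]},{"claw":0.4,"dp":[0,0,0],"twist":[0,0,0]},{"claw":0.4,"dp":[0,0,-25],"twist":[0,0,0]},{"claw":0.4,"dp":[0,0,-60],"twist":[0,0,0]},{"claw":0.4,"dp":[-40,0,-100],"twist":[0,0,0]},{"claw":0.4,"dp":[-75,0,-140],"twist":[0,0,0]}]' 25
python3 -m handwheel '[{"claw":0.4,"dp":[-35,0,0],"twist":[0,0,0]},{"claw":0.4,"dp":[-35,0,0],"twist":[0,0,0]},{"claw":0.4,"dp":[-35,0,0],"twist":[0,0,0]}]'
python3 - <<'E'
from h import *
np.set_printoptions(precision=1,suppress=True)
w=get_image("wrist");cv2.imwrite("pics/aa1.png",cv2.resize(w["img"],(800,600)))
d=get_image("scene");crop(d["img"],70,170,230,290,5,"pics/aa2.png"); print(tool()[0],get_obs()["contact_force"])
s=get_image("side");crop(s["img"],220,200,370,360,4,"pics/aa3.png")
E
```

```text
t: 47.2
tool_pos: [519.8, -316.2, 166.3]
tcp_rot: [0.728, 0.686, 0.0, -0.0]
contact_force: [0.9, -0.4, -0.3]
width: 0.3
t: 47.5
tool_pos: [517.4, -351.3, 164.6]
tcp_rot: [0.729, 0.685, 0.0, -0.001]
contact_force: [-0.3, 0.1, -0.5]
width: 0.296
[ 517.3 -349.9  164.3] [ 0.1  0.1 -1. ]
```

View pics/aa1.png

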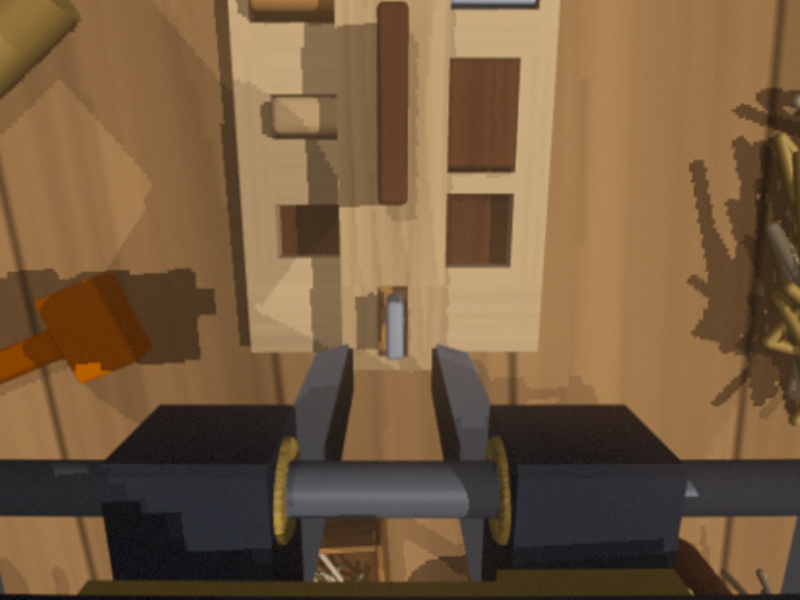

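View pics/aa2.png

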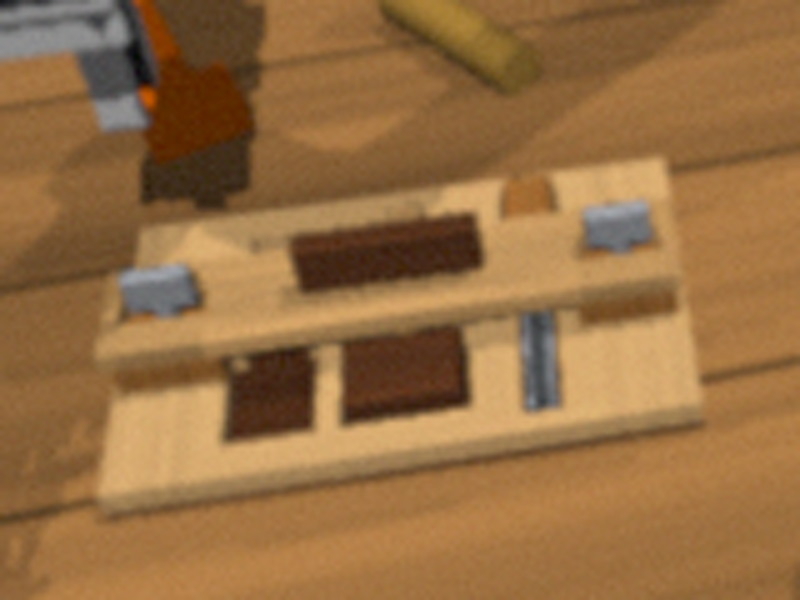

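View pics/aa3.png

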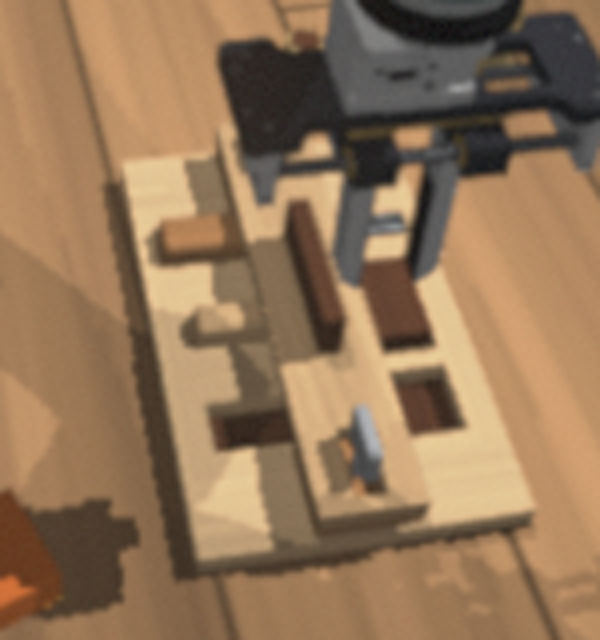

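```bash
python3 - <<'E'
from h import *
np.set_printoptions(precision=1,suppress=True)
w=get_image("wrist");k=.64
a=onz(w,np.array([(395,293),(396,358)])*k,77);print(a,a.mean(0));v=a[0]-a[1];print(np.linalg.norm(v),np.degrees(np.arctan2(v[1],v[0])))
plan([518,-372.5,90],-3.5);print(tool()[0])
E
```

```text
[[ 519.5 -347. ]
 [ 517.8 -386.1]] [ 518.6 -366.5]
39.11584553330273 87.56099814283871
dp [-22.8, 1.8, 74.5] twist [-0.001, -0.001, 0.001] q6 -0.65
[ 517.6 -349.7  164.5]
```

```bash
python3 -m handwheel '[{"claw":0.4,"dp":[-22,2.3,10],"twist":[0,0,0]},{"claw":0.4,"dp":[-22,2.3,40],"twist":[0,0,0]},{"claw":0.4,"dp":[-22,2.3,70],"twist":[0,0,0]},{"claw":0.4,"dp":[-22,2.3,78],"twist":[0,0,0]},{"claw":0.4,"dp":[-22,2.3,78],"twist":[0,0,0]},{"claw":0.4,"dp":[-22,2.3,78],"twist":[0,0,0]}]' 15
python3 - <<'E'
from h import *
np.set_printoptions(precision=1,suppress=True)
w=get_image("wrist");cv2.imwrite("pics/ab1.png",w["img"])
plan([518.4,-371.5,34],-3.5);print(tool()[0])
E
```

```text
t: 48.3
tool_pos: [519.5, -374.1, 88.0]
tcp_rot: [0.728, 0.685, 0.0, 0.001]
contact_force: [-0.1, 0.5, -0.2]
width: 0.304
dp [2.7, -1.6, 54.6] twist [0.002, 0.002, 0.0] q6 -0.67
[ 519.7 -374.2   88.6]
```

View pics/ab1.png

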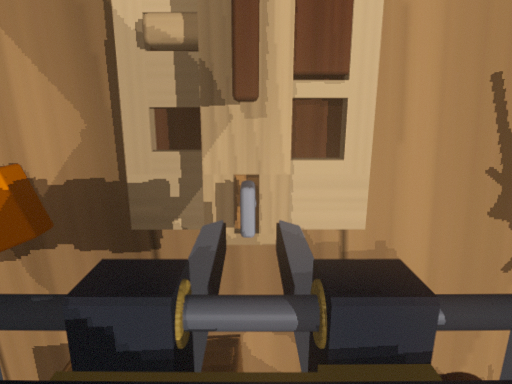

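```bash
python3 -m handwheel '[{"claw":0.4,"dp":[2.5,-1.6,10],"twist":[0,0,0]},{"claw":0.4,"dp":[2.5,-1.6,25],"twist":[0,0,0]},{"claw":0.4,"dp":[2.5,-1.6,40],"twist":[0,0,0]},{"claw":0.4,"dp":[2.5,-1.6,52],"twist":[0,0,0]},{"claw":0.4,"dp":[2.5,-1.6,52],"twist":[0,0,0]},{"claw":1,"dp":[2.5,-1.6,52],"twist":[0,0,0]},{"claw":1,"dp":[2.5,-1.6,52],"twist":[0,0,0]},{"claw":1,"dp":[2.5,-1.6,52],"twist":[0,0,0]}]' 15
python3 -m handwheel '[{"claw":1,"dp":[0,0,0],"twist":[0,0,0]},{"claw":1,"dp":[0,0,0],"twist":[0,0,0]}]' 20
```

```text
t: 49.15
tool_pos: [517.4, -371.1, 36.1]
tcp_rot: [0.728, 0.685, -0.0, 0.0]
contact_force: [-0.0, -0.3, -0.3]
width: 0.102
t: 49.35
tool_pos: [517.4, -371.2, 36.1]
tcp_rot: [0.728, 0.685, -0.0, 0.001]
contact_force: [-1.3, 0.1, 3.3]
width: 0.104
```

```bash
python3 -m handwheel '[{"claw":1,"dp":[0,0,0],"twist":[0,0,-0.12]},{"claw":1,"dp":[0,0,0],"twist":[0,0,-0.24]},{"claw":1,"dp":[0,0,0],"twist":[0,0,-0.36]},{"claw":1,"dp":[0,0,0],"twist":[0,0,-0.48]},{"claw":1,"dp":[0,0,0],"twist":[0,0,-0.6]},{"claw":1,"dp":[0,0,0],"twist":[0,0,-0.72]},{"claw":1,"dp":[0,0,0],"twist":[0,0,-0.84]},{"claw":1,"dp":[0,0,0],"twist":[0,0,-0.96]}]' 25
python3 -m handwheel '[{"claw":1,"dp":[0,0,0],"twist":[0,0,-0.12]},{"claw":1,"dp":[0,0,0],"twist":[0,0,-0.24]},{"claw":1,"dp":[0,0,0],"twist":[0,0,-0.36]},{"claw":1,"dp":[0,0,0],"twist":[0,0,-0.48]},{"claw":1,"dp":[0,0,0],"twist":[0,0,-0.58]},{"claw":1,"dp":[0,0,0],"twist":[0,0,-0.65]},{"claw":1,"dp":[0,0,0],"twist":[0,0,-0.65]}]'
python3 - <<'E'
from h import *
p,Rt=tool();y=Rt.as_matrix()[:,1];print(np.degrees(np.arctan2(y[1],y[0])),get_obs()["moment"],get_obs()["contact_force"],get_obs()["width"])
E
```

```text
t: 50.15
tool_pos: [517.0, -371.3, 36.0]
tcp_rot: [0.327, 0.945, -0.001, 0.0]
contact_force: [-2.9, -1.2, 5.2]
width: 0.109
t: 50.85
tool_pos: [516.9, -371.6, 36.0]
tcp_rot: [0.011, 1.0, -0.001, -0.0]
contact_force: [-2.1, -1.8, 5.4]
width: 0.1
88.69222197840935 [-0.18654046  0.6305726  -0.3465168 ] [-2.11443141 -1.75138366  5.37829406] 0.09988346475985167
```

```bash
python3 -m handwheel '[{"claw":0.4,"dp":[0,0,0],"twist":[0,0,0]},{"claw":0.4,"dp":[0,0,0],"twist":[0,0,0]},{"claw":0.4,"dp":[0,0,0],"twist":[0,0,0]},{"claw":0.4,"dp":[0,0,-30],"twist":[0,0,0]},{"claw":0.4,"dp":[0,0,-65],"twist":[0,0,0]},{"claw":0.4,"dp":[0,0,-100],"twist":[0,0,0]},{"claw":0.4,"dp":[0,0,-110],"twist":[0,0,0]}]' 15
python3 - <<'E'
from h import *
print(tool()[0]);plan([533.4,-124.5,146],88)
E
```

```text
t: 51.55
tool_pos: [519.5, -372.1, 149.1]
tcp_rot: [0.011, 1.0, -0.002, 0.003]
contact_force: [-0.2, -0.2, -0.0]
width: 0.295
[ 519.45622712 -372.07167752  149.08564678]
dp [-8.5, 247.8, 2.1] twist [-0.004, 0.006, 0.013] q6 -2.28
```

```bash
python3 -m handwheel '[{"claw":0.4,"dp":[-1,30,0],"twist":[0,0,0.13]},{"claw":0.4,"dp":[-2,65,0],"twist":[0,0,0.26]},{"claw":0.4,"dp":[-4,100,0],"twist":[0,0,0.39]},{"claw":0.4,"dp":[-5,140,0],"twist":[0,0,0.52]},{"claw":0.4,"dp":[-6,175,0],"twist":[0,0,0.65]},{"claw":0.4,"dp":[-7,210,0],"twist":[0,0,0.78]},{"claw":0.4,"dp":[-8,235,0],"twist":[0,0,0.91]},{"claw":0.4,"dp":[-8,246,0],"twist":[0,0,1.04]}]'
python3 -m handwheel '[{"claw":0.4,"dp":[0,0,10],"twist":[0,0,0.14]},{"claw":0.4,"dp":[0,0,25],"twist":[0,0,0.28]},{"claw":0.4,"dp":[0,0,40],"twist":[0,0,0.42]},{"claw":0.4,"dp":[0,0,55],"twist":[0,0,0.56]},{"claw":0.4,"dp":[0,0,60],"twist":[0,0,0.57]},{"claw":0.4,"dp":[0,0,60],"twist":[0,0,0.57]}]'
python3 - <<'E'
from h import *
print(tool()[0]);plan([533,-124.5,34],-3.5)
w=get_image("wrist");cv2.imwrite("pics/ac1.png",w["img"]); print(proj(w,[533,-124.5,77]))
E
```

```text
t: 52.35
tool_pos: [529.9, -121.9, 144.0]
tcp_rot: [0.508, 0.862, 0.0, -0.001]
contact_force: [-0.4, 0.5, 0.3]
width: 0.3
t: 52.95
tool_pos: [529.7, -124.4, 83.8]
tcp_rot: [0.727, 0.686, -0.001, -0.001]
contact_force: [-1.0, -0.1, -0.2]
width: 0.302
[ 529.66167961 -124.41245819   83.78190489]
dp [0.1, 3.5, 49.8] twist [-0.003, -0.001, 0.003] q6 -0.3
[[255.62348176 218.53712409]]
```

View pics/ac1.png

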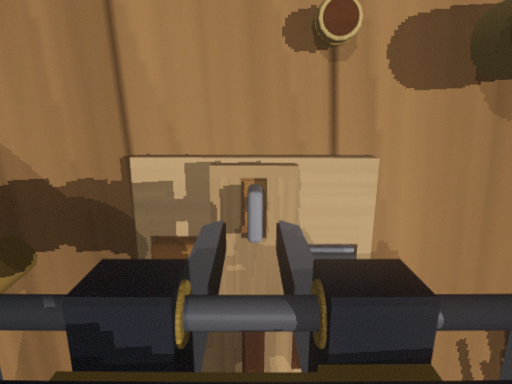

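```bash
python3 -m handwheel '[{"claw":0.4,"dp":[1,3.3,5],"twist":[0,0,0]},{"claw":0.4,"dp":[1,3.3,20],"twist":[0,0,0]},{"claw":0.4,"dp":[1,3.3,35],"twist":[0,0,0]},{"claw":0.4,"dp":[1,3.3,48],"twist":[0,0,0]},{"claw":0.4,"dp":[1,3.3,48],"twist":[0,0,0]},{"claw":1,"dp":[1,3.3,48],"twist":[0,0,0]},{"claw":1,"dp":[1,3.3,48],"twist":[0,0,0]},{"claw":1,"dp":[1,3.3,48],"twist":[0,0,0]}]' 15
python3 -m handwheel '[{"claw":1,"dp":[0,0,0],"twist":[0,0,0]},{"claw":1,"dp":[0,0,0],"twist":[0,0,0]}]' 25
```

```text
t: 53.8
tool_pos: [532.2, -124.1, 38.0]
tcp_rot: [0.728, 0.686, -0.001, -0.001]
contact_force: [-5.0, -0.5, 2.6]
width: 0.106
t: 54.0
tool_pos: [532.3, -124.1, 37.9]
tcp_rot: [0.728, 0.685, -0.001, -0.001]
contact_force: [-5.7, -1.3, 4.6]
width: 0.107
```

```bash
python3 -m handwheel '[{"claw":1,"dp":[0,0,0],"twist":[0,0,-0.12]},{"claw":1,"dp":[0,0,0],"twist":[0,0,-0.24]},{"claw":1,"dp":[0,0,0],"twist":[0,0,-0.36]},{"claw":1,"dp":[0,0,0],"twist":[0,0,-0.48]},{"claw":1,"dp":[0,0,0],"twist":[0,0,-0.6]},{"claw":1,"dp":[0,0,0],"twist":[0,0,-0.72]},{"claw":1,"dp":[0,0,0],"twist":[0,0,-0.84]},{"claw":1,"dp":[0,0,0],"twist":[0,0,-0.96]}]' 25
python3 -m handwheel '[{"claw":1,"dp":[0,0,0],"twist":[0,0,-0.12]},{"claw":1,"dp":[0,0,0],"twist":[0,0,-0.24]},{"claw":1,"dp":[0,0,0],"twist":[0,0,-0.36]},{"claw":1,"dp":[0,0,0],"twist":[0,0,-0.48]},{"claw":1,"dp":[0,0,0],"twist":[0,0,-0.58]},{"claw":1,"dp":[0,0,0],"twist":[0,0,-0.65]},{"claw":1,"dp":[0,0,0],"twist":[0,0,-0.65]}]'
python3 - <<'E'
from h import *
p,Rt=tool();y=Rt.as_matrix()[:,1];print(np.degrees(np.arctan2(y[1],y[0])),get_obs()["moment"],get_obs()["contact_force"],get_obs()["width"])
E
python3 -m handwheel '[{"claw":0.4,"dp":[0,0,0],"twist":[0,0,0]},{"claw":0.4,"dp":[0,0,0],"twist":[0,0,0]},{"claw":0.4,"dp":[0,0,0],"twist":[0,0,0]},{"claw":0.4,"dp":[0,0,-30],"twist":[0,0,0]},{"claw":0.4,"dp":[0,0,-65],"twist":[0,0,0]},{"claw":0.4,"dp":[0,0,-105],"twist":[0,0,0]},{"claw":0.4,"dp":[-40,0,-140],"twist":[0,0,0]},{"claw":0.4,"dp":[-85,0,-140],"twist":[0,0,0]}]' 15
python3 -m handwheel '[{"claw":0.4,"dp":[-40,-50,0],"twist":[0,0,0]},{"claw":0.4,"dp":[-60,-100,0],"twist":[0,0,0]},{"claw":0.4,"dp":[-60,-130,0],"twist":[0,0,0]},{"claw":0.4,"dp":[-60,-130,0],"twist":[0,0,0]},{"claw":0.4,"dp":[-60,-130,0],"twist":[0,0,0]}]'
python3 - <<'E'
from h import *
np.set_printoptions(precision=1,suppress=True)
w=get_image("wrist");cv2.imwrite("pics/ad1.png",cv2.resize(w["img"],(800,600)));print(tool()[0])
d=get_image("scene");crop(d["img"],70,170,230,290,5,"pics/ad2.png")
E
```

```text
t: 54.8
tool_pos: [532.4, -124.1, 37.9]
tcp_rot: [0.327, 0.945, -0.0, -0.001]
contact_force: [-4.4, -0.0, 5.7]
width: 0.101
t: 55.5
tool_pos: [532.4, -124.0, 37.9]
tcp_rot: [0.011, 1.0, 0.0, -0.001]
contact_force: [-5.3, -1.3, 5.6]
width: 0.105
88.7738707198032 [-0.07894199  0.95252658 -0.37678649] [-5.3324391  -1.33016395  5.57429147] 0.10543721425650514
t: 56.3
tool_pos: [622.1, -126.9, 183.8]
tcp_rot: [0.011, 1.0, -0.002, 0.005]
contact_force: [0.9, -0.4, 0.6]
width: 0.3
t: 56.8
tool_pos: [676.2, -258.1, 176.2]
tcp_rot: [0.012, 1.0, 0.001, -0.0]
contact_force: [-0.7, 0.9, 0.4]
width: 0.301
[ 676.1 -256.8  176.7]
```

View pics/ad1.png

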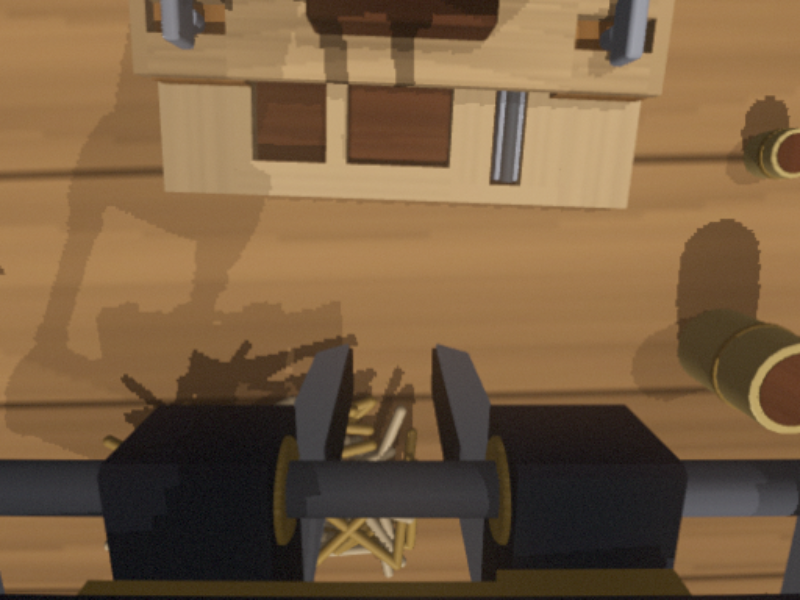

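View pics/ad2.png

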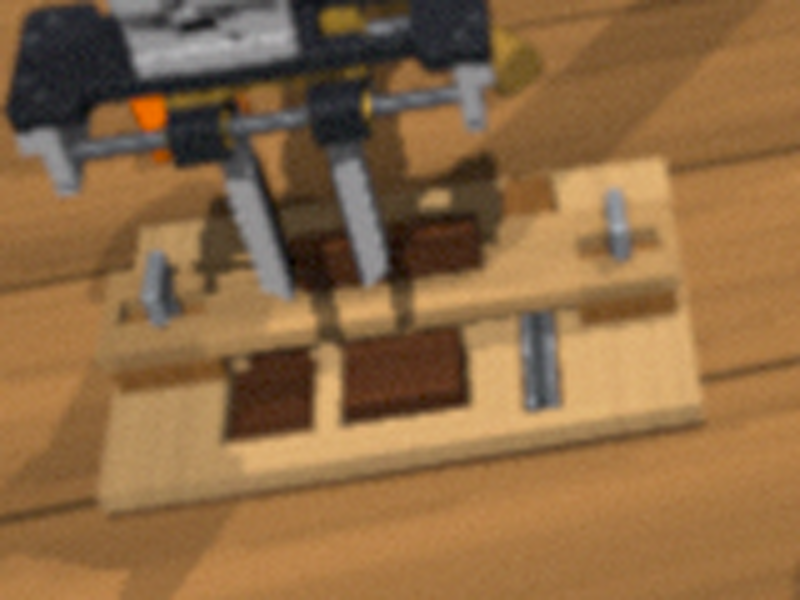

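```bash
python3 -m handwheel '[{"claw":0.4,"dp":[30,0,-30],"twist":[0,0,0]},{"claw":0.4,"dp":[50,0,-40],"twist":[0,0,0]},{"claw":0.4,"dp":[50,0,-40],"twist":[0,0,0]},{"claw":0.4,"dp":[50,0,-40],"twist":[0,0,0]}]'
python3 - <<'E'
from h import *
w=get_image("wrist");im=w["img"];cv2.imwrite("pics/ae1.png",im)
p=proj(w,[[533,-124.5,77],[518,-372,77]]).astype(int);print(p)
cv2.imwrite("pics/ae2.png",np.hstack([cv2.resize(im[max(0,q[1]-40):max(0,q[1]-40)+80,q[0]-45:q[0]+45],None,fx=4,fy=4,interpolation=cv2.INTER_CUBIC) for q in p]))
E
```

```text
t: 57.3
tool_pos: [626.5, -254.8, 218.1]
tcp_rot: [0.01, 1.0, -0.0, 0.001]
contact_force: [-0.7, -0.6, 0.2]
width: 0.3
[[381  81]
 [127  70]]
```

View pics/ae2.png

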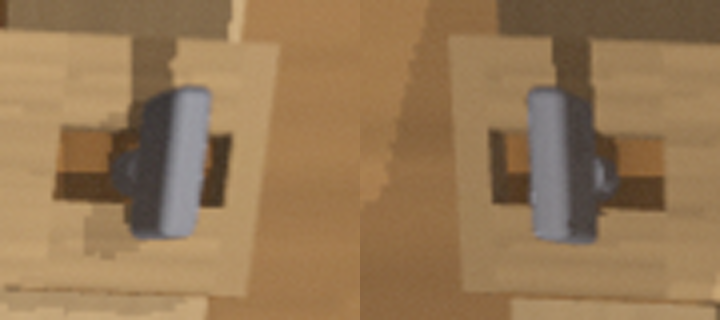

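```bash
python3 - <<'E'
from h import *
np.set_printoptions(precision=1,suppress=True)
w=get_image("wrist")
for q in ([(384.75,64),(379.75,100)],[(128.25,53),(129.25,90)]):
    a=onz(w,q,77);v=a[1]-a[0];print(a.mean(0),np.linalg.norm(v),np.degrees(np.arctan2(v[1],v[0])))
d=get_image("scene");cv2.imwrite("pics/af1.png",d["img"]);s=get_image("side");crop(s["img"],220,200,370,360,4,"pics/af2.png")
E
```

```text
[ 533.2 -123.7] 33.78035755695947 -4.36548944592675
[ 518.7 -370.9] 34.22076378314845 -4.180622567780157
```

View pics/af1.png

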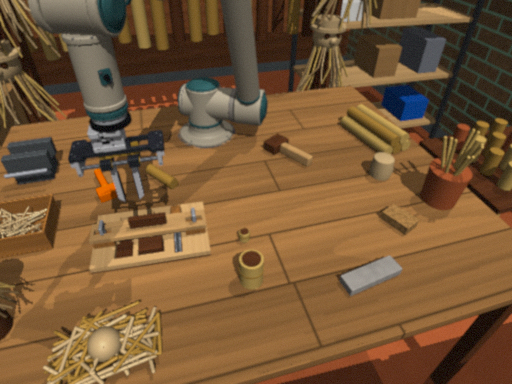

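View pics/af2.png

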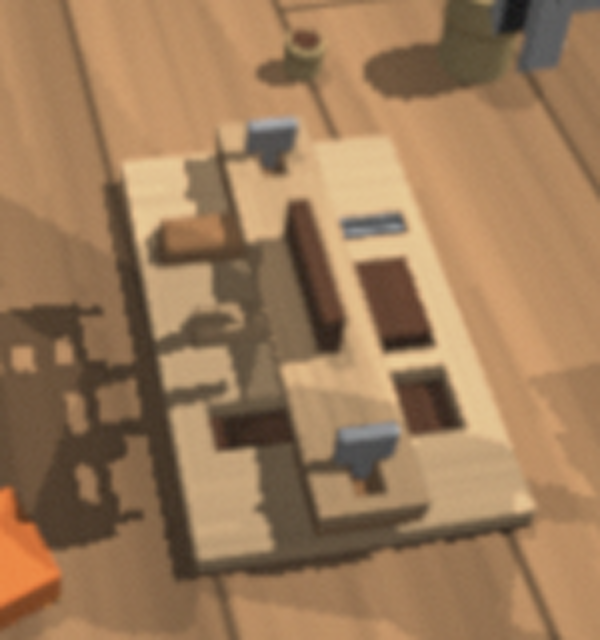

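```bash
python3 -c "
from plant import *
print(hand_in())"
```

```text
the job is handed in; nothing more can be done
None
```

The job is handed in at about 57 s: the mallet and gouge are in the tray, and the keeper board is locked down over them. No chisel was on the bench, so its recess stays empty. I left the orange mallet, the larger dark mallet and the bystanders alone.

**What I did:** I placed the gouge and the small mallet in their own recesses and pressed each down. I turned both wings in line with the slots, lowered the board flat onto both end blocks, and turned each wing a quarter turn to its stop.

**Last checks:**
- **Tools home:** when pressed with 26–40 N, both tools stopped with their tops at about 34 mm, the height for fully home.
- **Board:** it came to rest at the height for lying flat on both blocks. The side and overhead views show it level.
- **Wings:** they measure −4.4° and −4.2° against the tray's x axis at −3.5°. That is across the slots to within about 1°, which is about what I can measure. The wrist moment rose at the end of each turn, as it would against a stop.

**What disagreed or went wrong:**
- **Finger height:** the fingertips sat about 23 mm higher than the reported TCP, judged by touching the gouge handle. I worked from touch heights instead.
- **Cameras:** points located from the scene and side views together came out about 4–5 mm too low. The wrist view matched the given sizes, so I used that.
- **Gouge:** it tipped in the grip once, so I set it level on the bench and gripped it again. My first try at its recess caught about 4 mm too far forward, with up to about 49 N at the wrist. I lifted it, shifted it and it went in.

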